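Sort boiler fittings through the tipping bucket

TASK

Sort the salvaged pipe fittings on the boiler top with the tipping bucket, copper first: load every copper elbow into the bucket and, with the twin tray slid by its black grip to the end stop that puts the orange bay under the bucket, push the red bar right over past the catch to dump them all together, then let the bucket swing back home. After that load every steel tee and, with the tray slid to its other end stop, dump them into the blue bay in the same way, let the bucket swing home again and leave the tray at that stop. Leave everything else on the table where it is.

Things in the scene. Friction and masses are not known exactly. Their poses are not given: they have to be found in the camera images.
- tipper: Fixed grey stand of the bucket. Origin on the table below the pivot; x points level the way the bucket dumps (away from the robot), y left, z up. Pivot axis along y, z 170. Posts at x -75 to -45, y +-72 to +-86, up to z 190, brackets to x +20. Left of the left post (y 75 to 113, x +-40) the brass cam of the catch and its housing, up to z 240. Flat bed 6 mm thick, x -25 to 165, y +-235. (mm)
- bucket (a joint): Tipping angle of the bucket in rad: 0 = home (upright, caught), 1.7 = fully tipped forward (+x of the stand) against its stop. A spring catch makes it stiff at first (roughly 10 N at the push bar), it then eases to about 5 N; a return spring swings it back home as soon as it is no longer pushed.
- bucket_pivot (a point): Centre of the open steel bucket, on its pivot axis; frame turns with the bucket (axes equal the stand's when home). Inside, in this frame: x -70 to 92, y +-58; V-shaped: back wall vertical to z 55, flat floor at z -45 from x -70 to -30, then a ramp rising to the front lip at x 92, z 25; side walls up to z 56 (rim 226 mm above the table when home). Open at the top.
- push_bar (a point): Middle of the red push bar of the bucket's crank: a bar 18 mm thick and 75 mm long along the stand's y, outboard of the right-hand post; its centre is at x -71, y -140, z +84 in the bucket's own frame (radius 110 mm about the pivot). Pushing it over along the stand's +x, following its arc about the pivot, tips the bucket. Nothing stands below or beside it on its outer side; the crank arm that carries it lies at y -95 to -105, the bar's inner end.
- selector (a joint): Position in m of the sliding twin tray under the bucket, along the stand's y: -0.075 = right-hand end stop, orange COPPER bay under the bucket; +0.075 = left-hand end stop, blue STEEL bay under the bucket. Starts about midway. It stays where left; sliding takes about 3 N.
- selector_grip (a point): Middle of the tray's black grip, a block 24 mm (x) by 26 mm (y) by 50 mm tall standing on the tray's far wall (156 mm in front of the pivot along the stand's x), its middle 132 mm above the table, top 157 mm, a bracket beneath it tops at 107 mm. Moves with the tray; slide it along the stand's y.
- copper_bay (a point): Centre of the inside floor of the orange bay (left half of the tray), 12 mm above the table; axes as the stand's. Inside 165 mm (x) by 147 mm (y), walls reach 61 mm above this floor, the far (+x) wall 86 mm.
- steel_bay (a point): The same for the blue bay (right half of the tray).
- elbow1: Copper-coloured pipe elbow, two 26 mm round legs at right angles, 28 mm collars at the ends, overall about 84 x 84 x 28 mm, 0.12 kg. Origin in the plane of its underside near the middle; the leg axes lie 13 mm up (z): the legs start at the corner (-20,-20) mm, one runs along +x to (51,-20), the other along +y to (-20,51). Grip across a leg at about (16,-20) or (-20,16). Lies flat at the start. May be absent (None).
- elbow2: Copper-coloured pipe elbow, two 26 mm round legs at right angles, 28 mm collars at the ends, overall about 84 x 84 x 28 mm, 0.12 kg. Origin in the plane of its underside near the middle; the leg axes lie 13 mm up (z): the legs start at the corner (-20,-20) mm, one runs along +x to (51,-20), the other along +y to (-20,51). Grip across a leg at about (16,-20) or (-20,16). Lies flat at the start. May be absent (None).
- elbow3: Copper-coloured pipe elbow, two 26 mm round legs at right angles, 28 mm collars at the ends, overall about 84 x 84 x 28 mm, 0.12 kg. Origin in the plane of its underside near the middle; the leg axes lie 13 mm up (z): the legs start at the corner (-20,-20) mm, one runs along +x to (51,-20), the other along +y to (-20,51). Grip across a leg at about (16,-20) or (-20,16). Lies flat at the start. May be absent (None).
- tee1: Grey steel pipe tee, 30 mm round with 32 mm collars, 0.18 kg, about 86 x 72 x 32 mm. Origin in the plane of its underside near the middle; axes 15 mm up (z): the run goes along x from (-43,-12) to (43,-12) mm, the branch along +y from (0,-12) to (0,44). Grip across the run at (+-20,-12) or the branch at (0,18). Lies flat at the start. May be absent (None).
- tee2: Grey steel pipe tee, 30 mm round with 32 mm collars, 0.18 kg, about 86 x 72 x 32 mm. Origin in the plane of its underside near the middle; axes 15 mm up (z): the run goes along x from (-43,-12) to (43,-12) mm, the branch along +y from (0,-12) to (0,44). Grip across the run at (+-20,-12) or the branch at (0,18). Lies flat at the start. May be absent (None).
- air_vent: Brass air vent standing upright, 38 mm across, 62 mm tall, among the fittings; origin at its foot. Bystander.
- flux_jar: Amber jar with a black lid, 62 mm across, 60 mm tall; bystander.
- screwdriver: Screwdriver lying near the robot; bystander.
- tape_roll: Roll of foil tape, 100 mm across, 48 mm tall; bystander.
- sealant_can: Can, Blue and white, 70 mm across, 60 mm tall; bystander.
There are look-alikes about, which are no part of the job. Leave any green, pink or turquoise look-alike of the elbow1 alone.

How it is judged:
By the outcome, as a careful person would: the job done as asked, in the order asked, and still so for the second after the job is handed in, with the robot touching nothing.
Of elbow1, elbow2, elbow3 only 2 to 3 are there at a start; the rules pass over those that are not, and their reading is None.
Of tee1, tee2 only 1 to 2 are there at a start; the rules pass over those that are not, and their reading is None.
At some moment in a run one of elbow1, elbow2, elbow3, tee1, tee2 may be knocked a few centimetres aside while the robot is not near it.
Once in a run the grip may slacken for a moment while it holds something.
It also fails if it takes over 210 s, if anything falls off the work surface, if the arm or the gripper's body presses on something with over 40 N, if the wrist force passes 120 N, or if a joint passes its speed limit or range.

ROBOT

A 7-joint arm with a two-finger parallel gripper is mounted at the origin on the work surface. World frame = base frame: x ahead of the robot, y to its left, z up, the work surface at z = 0. Lengths are in m, angles in rad, forces in N, time in s.
With the tool pointing down it reaches from about 0.4 to 0.85 m from the base axis. Payload 4.5 kg.
Tool frame: the origin (TCP) lies midway between the tips of the shut fingers; the grasp point (between the pads) lies 19 mm behind it; y points along the fingers, z is the direction in which the jaws open and shut, and the axes are right-handed (so a half turn about y gives the same grasp; the last joint's range is limited). The gripper opens to 88 mm and grips with 3 to 60 N. Pads are 18 mm wide; open, the fingers measure 123 mm over their backs; the gripper's body (75 mm by 187 mm) begins 45 mm behind the grasp point.
Start: joints at [-1.248, 0.689, -0.195, 1.565, 0.157, 0.902, -0.215], TCP at [0.178, 0.599, 0.239] pointing down, gripper open.
Joint ranges: [-3.01, 3.01], [-0.46, 2.08], [-1.47, 1.51], [0.13, 2.56], [-1, 4.14], [0.04, 2.09], [-2.66, 2.66]. Speed limits (rad/s): [2.57, 2.57, 3.14, 3.14, 3.14, 3.14, 3.14].

INTERFACE

Orientations are given as a unit quaternion [x, y, z, w].
In Python, from plant import r, snapshot, get_calibration, job, boxes_of gives the robot as it stands. The module is installed in compiled form; this text tells all that it offers.
- The arm moves only by the shell command python3 -m handwheel 'ROWS' [OPENING] [FORCE]. ROWS is JSON, a list that holds one entry, the list of rows, each a list of 6 numbers: the shift along the tool's x, y, z as a fraction of full scale, then the turn, a rotation vector about the tool's x, y, z as a fraction of full scale. In form: [[[x, y, z, wx, wy, wz], ...]]. A call has 1 to 12 rows; each row is the pose to reach, as a shift and turn from the pose commanded when the call began, along the tool's axes at that moment, turning the shorter way round; what a row does not reach only later rows make up. Full scale, the value 1, is 100 cm for a shift and 180 degrees for a turn. A row lasts 1/12 s, in which the tool goes at most 41.7 mm and 7.16 degrees, less where a joint would pass 70% of its speed; a pose out of reach is approached as far as the arm can. A call with a number of a shift or a turn outside -1 to 1 is refused whole. A call with a gripper value outside its range is refused whole. OPENING is the opening, from -1 (shut) to 1 (fully open), set as the call begins (- or left out, the last holds). The fingers move at their own pace and stop on an object; FORCE is the grip in N (left out, the last holds). Time passes only in rows, so rows that repeat a pose let the fingers close. It gives the time, the measured TCP pose, the force and the opening at its end, in the units of the state.
- r.get_state(): the state, without advancing time (a new reading comes with each control period).
- snapshot(name): name is "side" or "top"; returns the picture (384x512x3 uint8, red, green, blue); there is no depth.
- get_calibration(name): a dict with "fx", "fy", "cx", "cy" (pixels), "T" (4x4, takes a point from camera to world coordinates). Camera axes: x right, y down, z forward; pixel columns grow to the right and rows downward; lengths in m; the calibration is good to about 2 mm. A picture is of the moment at which its call begins. get_calibration takes no time and is no camera call.
- job.finish_job(): hands the job in, once; it reports no verdict.
Trained networks look in the newest picture that a camera, given by its name, has taken for a name from the list of things; names that differ only in an ending like _2 or _b are one class to them, and where a whole thing is asked for, a point or a joint stands for the part that bears it (a point fixed in the world has none). Each returns a list of dicts, best first, with "confidence" (0 to 1); they miss things now and then, are a little off and sometimes report something else, mostly with a low value. They report only what shows in the picture. A call takes as long as a camera call. They do not tell look-alikes from the thing itself.
- boxes_of(thing, camera): "bbox" ([left, top, right, bottom] in pixels, round what is visible of it).
The state is a dict: "clock": time; "q": joint angles; "qd": joint speeds; "joint_torque": joint torques, N m; "tool_pos": TCP position; "eef_rot": TCP orientation; "contact_force": force on the tool from outside, world axes, zero at the start; "moment": the same for the moment, N m; "opening": opening from 0.0 (shut) to 1.0 (fully open).
Only numpy, scipy, OpenCV 4.12 (cv2) and the standard library are available. Lean on these libraries where they do the work, as an engineer would, in place of code of your own. Each camera call takes 0.05 s, during which the arm holds its last target. There are 200 camera calls.

## Working session

There is one attempt and no reset: what is moved stays moved. The work goes in short steps, Python scripts to look and compute and a shell command to move; the robot and the scene stay as the last step left them, time stands still between calls to the robot, and variables do not carry over. Pictures are saved under pics/ and viewed, about 12 in all and at most 16, crops included, and the job is handed in when it is done.

```bash
mkdir -p pics; ls; python3 - <<'E'
from plant import r, snapshot, get_calibration, job, boxes_of
import cv2
s=r.get_state(); print({k:s[k] for k in('clock','tool_pos','eef_rot','opening')})
for n in('top','side'):
    im=snapshot(n); cv2.imwrite(f'pics/{n}0.png',cv2.resize(im[:,:,::-1],(800,600),interpolation=cv2.INTER_CUBIC))
    c=get_calibration(n); print(n,c)
    for t in('tipper','push_bar','selector_grip','elbow1','tee1','air_vent'):
        print(t,[( [round(v) for v in b['bbox']],round(b['confidence'],2)) for b in boxes_of(t,n)][:6])
E
```

```text
pics
{'clock': 0.0, 'tool_pos': array([0.17783795, 0.59848481, 0.23793054]), 'eef_rot': array([ 0.700399  , -0.10177311,  0.10165299, -0.69910668]), 'opening': 0.9982646736685445}
top {'fx': 461.33921509396885, 'fy': 461.33921509396885, 'cx': 251.7339119218893, 'cy': 189.66811390812157, 'T': array([[-0.0055979 , -0.9983168 ,  0.05772543,  0.44125923],
       [-0.99998214,  0.00570927,  0.00176463, -0.01623675],
       [-0.00209123, -0.05771452, -0.99833094,  1.66340624],
       [ 0.        ,  0.        ,  0.        ,  1.        ]])}
tipper [([229, 150, 362, 231], 0.85), ([166, 137, 188, 164], 0.31)]
push_bar [([266, 169, 362, 229], 0.69), ([158, 201, 169, 212], 0.37)]
selector_grip [([262, 148, 350, 209], 0.62), ([267, 173, 362, 230], 0.53)]
elbow1 [([134, 215, 163, 238], 0.88), ([162, 138, 189, 166], 0.74), ([261, 148, 349, 208], 0.72), ([217, 231, 241, 256], 0.7), ([275, 108, 298, 137], 0.6), ([174, 219, 204, 232], 0.53)]
tee1 [([164, 172, 184, 193], 0.75)]
air_vent [([157, 204, 169, 214], 0.64), ([231, 151, 361, 232], 0.49)]
side {'fx': 452.3039371772184, 'fy': 452.3039371772184, 'cx': 253.4140455355135, 'cy': 189.92354049700438, 'T': array([[ 9.37608682e-01, -2.29491680e-01,  2.61196340e-01,
         1.64215069e-01],
       [-3.47692201e-01, -6.19517822e-01,  7.03781075e-01,
        -9.12993016e-01],
       [ 3.03886280e-04, -7.50687177e-01, -6.60657756e-01,
         1.03241517e+00],
       [ 0.00000000e+00,  0.00000000e+00,  0.00000000e+00,
         1.00000000e+00]])}
tipper [([226, 185, 362, 347], 0.85)]
push_bar [([235, 197, 318, 277], 0.73)]
selector_grip [([271, 209, 353, 324], 0.68)]
elbow1 [([177, 220, 217, 234], 0.82), ([258, 161, 284, 178], 0.76), ([186, 155, 207, 179], 0.64), ([184, 304, 216, 342], 0.63), ([342, 227, 370, 252], 0.57), ([191, 179, 215, 205], 0.52)]
tee1 [([234, 168, 257, 185], 0.68), ([192, 180, 218, 203], 0.17)]
air_vent [([208, 161, 224, 180], 0.58), ([191, 180, 214, 206], 0.42)]
```

View pics/top0.png

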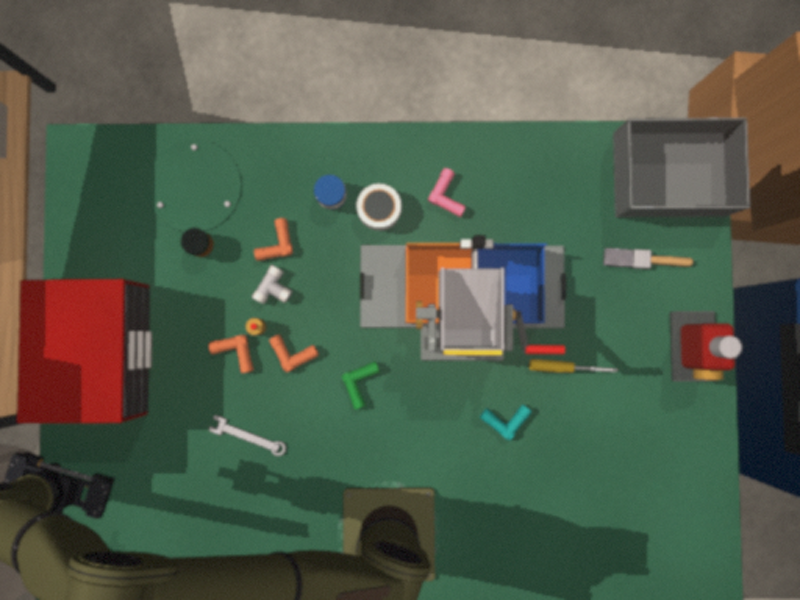

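View pics/side0.png

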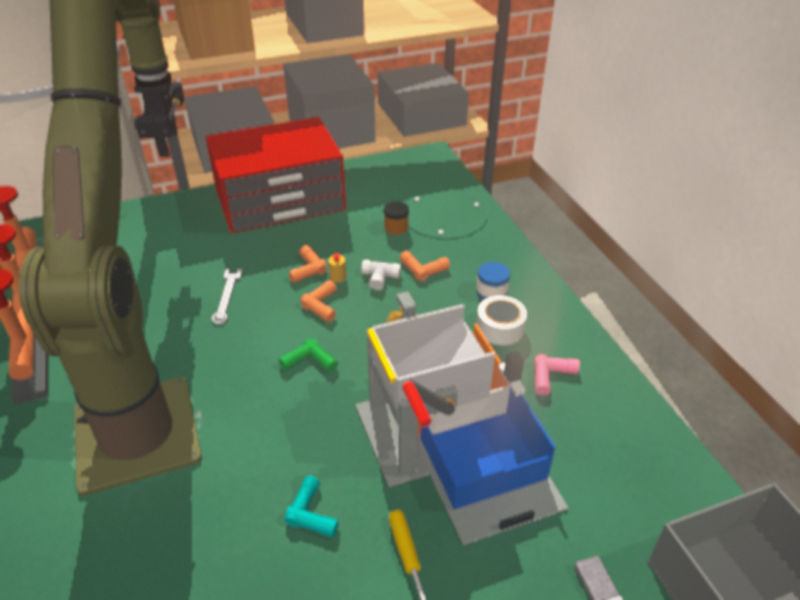

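The top view shows three copper elbows (800x600 pixels: (275,240), (235,350), (292,352)) and one tee at (270,287). The vent is at (255,327). The red bar is at (545,350), the yellow rim at (472,352) and the black grip at (481,243). The side view agrees. Next I'll fit the poses.

```bash
cat > h.py <<'E'
import numpy as np, cv2, sys
from scipy.spatial.transform import Rotation as R
from scipy.optimize import minimize
from plant import r, snapshot, get_calibration, job, boxes_of
C={n:get_calibration(n) for n in('top','side')}
def p2w(u,v,z,n='top'):
    c=C[n];T=c['T'];d=T[:3,:3]@np.array([(u-c['cx'])/c['fx'],(v-c['cy'])/c['fy'],1]);o=T[:3,3]
    return o+d*(z-o[2])/d[2]
def w2p(P,n='top'):
    c=C[n];T=c['T'];q=(np.atleast_2d(P)-T[:3,3])@T[:3,:3]
    return np.c_[c['fx']*q[:,0]/q[:,2]+c['cx'],c['fy']*q[:,1]/q[:,2]+c['cy']]
def mask(im,k):
    h=cv2.cvtColor(im,cv2.COLOR_RGB2HSV);H,S,V=cv2.split(h)
    return {'cu':(H>=3)&(H<=14)&(S>110)&(V>90),'st':(S<45)&(V>110),'red':((H<4)|(H>175))&(S>150)&(V>90),'yel':(H>20)&(H<33)&(S>120)&(V>100)}[k].astype(np.uint8)
SEG={'elbow':([((-20,-20),(51,-20)),((-20,-20),(-20,51))],13.3,.013),'tee':([((-43,-12),(43,-12)),((0,-12),(0,44))],15.5,.015)}
def fit(kind,m,names=('top',)):
    """m: component mask in top; returns x,y,yaw,iou"""
    segs,rad,z=SEG[kind];S=8
    def render(p,shape):
        im=np.zeros((shape[0]*S//2,shape[1]*S//2),np.uint8)
        c,s=np.cos(p[2]),np.sin(p[2])
        for a,b in segs:
            a=np.array(a)*1e-3;b=np.array(b)*1e-3;t=(b-a)/np.linalg.norm(b-a);nn=np.array([-t[1],t[0]])*rad*1e-3
            q=np.array([a-nn,b-nn,b+nn,a+nn]) if kind=='tee' else np.array([a-nn-t*.013,b-nn,b+nn,a+nn-t*.013])
            q=q@np.array([[c,s],[-s,c]])+p[:2]
            px=w2p(np.c_[q,np.full(4,z)])
            cv2.fillPoly(im,[np.round((px+.5)*4*16).astype(np.int32)],1,shift=4)
        return im
    M=cv2.resize(m,None,fx=4,fy=4,interpolation=cv2.INTER_NEAREST)
    vs,us=np.nonzero(m);x0=p2w(us.mean(),vs.mean(),z)
    sc=np.array([.01,.01,.2])
    def cost(p):
        I=render(p,m.shape);return 1-(I&M).sum()/(I|M).sum()
    best=None
    for y in np.arange(-np.pi,np.pi,np.pi/6):
        q=minimize(lambda w:cost(w*sc),np.array([x0[0],x0[1],y])/sc,method='Nelder-Mead',options=dict(maxiter=120))
        if best is None or q.fun<best.fun:best=q
    p=best.x*sc;return p[0],p[1],(p[2]+np.pi)%(2*np.pi)-np.pi,1-best.fun
def fittings(im,amin=60,amax=700):
    out=[]
    for kind,k in(('elbow','cu'),('tee','st')):
        n,L,st,ce=cv2.connectedComponentsWithStats(mask(im,k),connectivity=4)
        for i in range(1,n):
            w=p2w(*ce[i],.013)
            if amin<st[i,4]<amax and .3<w[0]<.8 and .05<w[1]<.6:
                out.append((kind,st[i,4])+tuple(np.round(fit(kind,(L==i).astype(np.uint8)),4)))
    return out
def go(wps):
    """wps: (x,y,z,phi) phi = world yaw of tool z (opening direction), tool y down. Prints row fractions"""
    s=r.get_state();q0=R.from_quat(s['eef_rot']);p0=np.array(s['tool_pos']);A=q0.as_matrix()
    print('t',round(s['clock'],2),'pos',np.round(p0,4),'phi',round(np.degrees(np.arctan2(A[1,2],A[0,2])),1),'F',np.round(s['contact_force'],1),'op',round(s['opening'],3))
    for x,y,z,phi in wps:
        tz=np.array([np.cos(phi),np.sin(phi),0]);ty=np.array([0,0,-1.]);tx=np.cross(ty,tz)
        d=q0.inv().apply(np.array([x,y,z])-p0);w=(q0.inv()*R.from_matrix(np.c_[tx,ty,tz])).as_rotvec()/np.pi
        print([round(float(v),3) for v in np.r_[d,w]],'mm',round(np.linalg.norm(d)*1e3),'rows>=',int(np.ceil(max(np.linalg.norm(d)/.0417,np.linalg.norm(w)*180/7.16))))
E
python3 - <<'E'
from h import *
im=snapshot('top')
for f in fittings(im):print(f)
for k,z in(('red',.263),('yel',.226)):
    n,L,st,ce=cv2.connectedComponentsWithStats(mask(im,k))
    for i in range(1,n):
        if st[i,4]>25 and st[i,4]<600:
            c=np.argwhere(L==i)[:,::-1];b=cv2.minAreaRect(c.astype(np.int32))
            e=cv2.boxPoints(b);e=sorted(map(tuple,e));
            A=p2w(*(np.array(e[0])+e[1])/2,z);B=p2w(*(np.array(e[2])+e[3])/2,z)
            print(k,st[i],np.round(p2w(*ce[i],z),4),np.round((A,B),4).tolist(),'yaw',np.degrees(np.arctan2(A[0]-B[0],B[1]-A[1])))
for u,v in((361,245),(563,247),(361,327)):print('bed',p2w(u/1.5625,v/1.5625,.006))
print('grip',p2w(483/1.5625,243/1.5625,.157), 'lip',p2w(443/1.5625,352/1.5625,.226),p2w(503/1.5625,353/1.5625,.226))
b=cv2.resize(im[140:260,125:370,::-1],(784,384),interpolation=cv2.INTER_CUBIC);cv2.imwrite('pics/c1.png',b)
E
```

```text
('elbow', np.int32(293), np.float64(0.6651), np.float64(0.2593), np.float64(0.1825), np.float64(0.9128))
('elbow', np.int32(308), np.float64(0.4115), np.float64(0.2206), np.float64(-1.0831), np.float64(0.913))
('elbow', np.int32(319), np.float64(0.4138), np.float64(0.3534), np.float64(1.7986), np.float64(0.9074))
('tee', np.int32(322), np.float64(0.562), np.float64(0.2683), np.float64(2.5878), np.float64(0.8944))
('tee', np.int32(87), np.float64(0.4192), np.float64(0.5736), np.float64(3.1347), np.float64(0.2783))
('tee', np.int32(86), np.float64(0.4194), np.float64(0.5563), np.float64(3.1261), np.float64(0.2723))
('tee', np.int32(80), np.float64(0.4172), np.float64(0.5317), np.float64(3.0716), np.float64(0.2546))
red [336 221  26   6 124] [ 0.4192 -0.3058  0.263 ] [[0.4182, -0.2682, 0.263], [0.4178, -0.3439, 0.263]] yaw 179.6811137743419
yel [284 224  38   4 128] [ 0.4127 -0.1723  0.226 ] [[0.4123, -0.1133, 0.226], [0.4117, -0.2282, 0.226]] yaw 179.6816304299956
yel [339 230  29   8 184] [ 0.3853 -0.3262  0.226 ] [[0.3888, -0.2838, 0.226], [0.3811, -0.3706, 0.226]] yaw 174.9313334463174
bed [0.65649752 0.06081001 0.006     ]
bed [ 0.64910828 -0.40605835  0.006     ]
bed [0.46699309 0.0613802  0.006     ]
grip [ 0.63961086 -0.20265298  0.157     ] lip [ 0.41299246 -0.11182164  0.226     ] [ 0.4103476  -0.23104803  0.226     ]
```

View pics/c1.png

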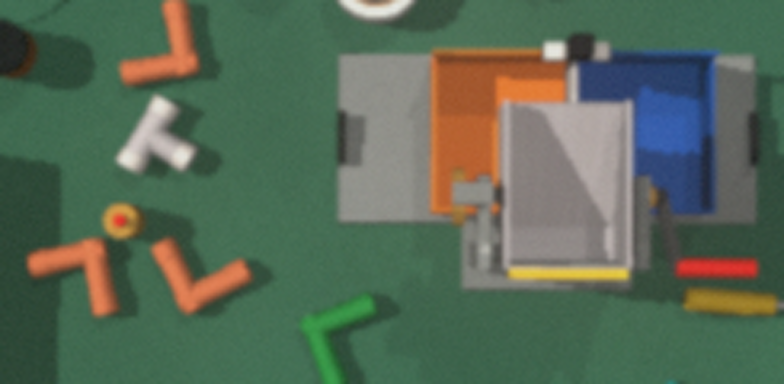

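```bash
cat >> h.py <<'E'
PV=np.array([.489,-.171]);YS=-.01
def gp(f,loc):
    c,s=np.cos(f[2]),np.sin(f[2]);l=np.array(loc)*1e-3;return f[0]+c*l[0]-s*l[1],f[1]+s*l[0]+c*l[1]
def bk(x,y):
    c,s=np.cos(YS),np.sin(YS);return PV[0]+(c*x-s*y)*1e-3,PV[1]+(s*x+c*y)*1e-3
E
python3 - <<'E'
from h import *
p=gp((.4138,.3534,1.7986),(22,-20));a=1.7986-np.pi/2
print(p); go([(*p,.12,a),(*p,.006,a),(*p,.2,a)])
E
```

```text
(np.float64(0.428314848499188), np.float64(0.37934839442134366))
t 0.75 pos [0.178  0.5992 0.2388] phi 73.5 F [ 1.  -0.  -0.7] op 1.0
[0.303, 0.119, -0.139, -0.0, 0.336, -0.0] mm 354 rows>= 9
[0.303, 0.233, -0.139, -0.0, 0.336, -0.0] mm 406 rows>= 10
[0.303, 0.039, -0.139, -0.0, 0.336, -0.0] mm 335 rows>= 9
```

```bash
python3 -m handwheel '[[[0.303,0.119,-0.139,0,0.336,0],[0.303,0.119,-0.139,0,0.336,0],[0.303,0.119,-0.139,0,0.336,0],[0.303,0.119,-0.139,0,0.336,0],[0.303,0.119,-0.139,0,0.336,0],[0.303,0.119,-0.139,0,0.336,0],[0.303,0.119,-0.139,0,0.336,0],[0.303,0.119,-0.139,0,0.336,0],[0.303,0.119,-0.139,0,0.336,0],[0.303,0.119,-0.139,0,0.336,0],[0.303,0.119,-0.139,0,0.336,0],[0.303,0.119,-0.139,0,0.336,0]]]' 0.3 25
python3 - <<'E'
from h import *
p=(.4283,.3793);a=1.7986-np.pi/2
go([(*p,.006,a),(*p,.2,a)])
E
```

```text
clock: 1.75
tool_pos: [0.4279, 0.3811, 0.1199]
eef_rot: [-0.554, 0.44, -0.439, 0.554]
contact_force: [0.2, -0.6, -0.3]
opening: 0.649
t 1.75 pos [0.4279 0.3811 0.1199] phi 13.1 F [ 0.2 -0.6 -0.3] op 0.649
[0.002, 0.114, 0.0, 0.0, 0.0, -0.001] mm 114 rows>= 3
[0.002, -0.08, -0.0, 0.0, 0.0, -0.001] mm 80 rows>= 2
```

```bash
python3 -m handwheel '[[[0.002,0.06,0,0,0,0],[0.002,0.09,0,0,0,0],[0.002,0.114,0,0,0,0],[0.002,0.114,0,0,0,0],[0.002,0.114,0,0,0,0]]]' 0.3 25
python3 -m handwheel '[[[0,0,0,0,0,0],[0,0,0,0,0,0],[0,0,0,0,0,0],[0,0,0,0,0,0],[0,0,0,0,0,0],[0,0,0,0,0,0],[0,-0.06,0,0,0,0],[0,-0.12,0,0,0,0],[0,-0.2,0,0,0,0],[0,-0.3,0,0,0,0],[0,-0.3,0,0,0,0],[0,-0.3,0,0,0,0]]]' -1 30
python3 - <<'E'
from h import *
p=bk(25,8)
go([(*p,.30,YS),(*p,.205,YS)])
E
```

```text
clock: 2.17
tool_pos: [0.4274, 0.3797, 0.0049]
eef_rot: [0.554, -0.44, 0.438, -0.554]
contact_force: [-0.1, -0.4, 1.2]
opening: 0.65
clock: 3.17
tool_pos: [0.4288, 0.377, 0.2578]
eef_rot: [0.553, -0.44, 0.44, -0.553]
contact_force: [0.7, 0.4, -1.9]
opening: 0.285
t 3.17 pos [0.4288 0.377  0.2578] phi 13.0 F [ 0.7  0.4 -1.9] op 0.285
[0.546, -0.042, -0.038, 0.0, 0.075, 0.0] mm 549 rows>= 14
[0.546, 0.053, -0.038, 0.0, 0.075, 0.0] mm 550 rows>= 14
```

```bash
python3 -m handwheel '[[[0.546,-0.042,-0.038,0,0.075,0],[0.546,-0.042,-0.038,0,0.075,0],[0.546,-0.042,-0.038,0,0.075,0],[0.546,-0.042,-0.038,0,0.075,0],[0.546,-0.042,-0.038,0,0.075,0],[0.546,-0.042,-0.038,0,0.075,0],[0.546,-0.042,-0.038,0,0.075,0],[0.546,-0.042,-0.038,0,0.075,0],[0.546,-0.042,-0.038,0,0.075,0],[0.546,-0.042,-0.038,0,0.075,0],[0.546,-0.042,-0.038,0,0.075,0],[0.546,-0.042,-0.038,0,0.075,0]]]'
python3 - <<'E'
from h import *
p=bk(25,8)
go([(*p,.30,YS),(*p,.205,YS)])
E
```

```text
clock: 4.17
tool_pos: [0.5067, -0.1168, 0.2941]
eef_rot: [-0.498, 0.503, -0.502, 0.498]
contact_force: [0.3, 0.4, -1.1]
opening: 0.285
t 4.17 pos [ 0.5067 -0.1168  0.2941] phi -0.5 F [ 0.3  0.4 -1.1] op 0.285
[0.046, -0.006, 0.008, 0.0, 0.0, -0.0] mm 47 rows>= 2
[0.046, 0.089, 0.008, 0.0, 0.0, -0.0] mm 101 rows>= 3
```

```bash
python3 -m handwheel '[[[0.046,-0.006,0.008,0,0,0],[0.046,-0.006,0.008,0,0,0],[0.046,-0.006,0.008,0,0,0],[0.046,0.05,0.008,0,0,0],[0.046,0.089,0.008,0,0,0],[0.046,0.089,0.008,0,0,0],[0.046,0.089,0.008,0,0,0]]]'
python3 -m handwheel '[[[0,0,0,0,0,0],[0,0,0,0,0,0],[0,0,0,0,0,0],[0,-0.06,0,0,0,0],[0,-0.12,0,0,0,0],[0,-0.12,0,0,0,0]]]' 0.1
python3 - <<'E'
from h import *
p=gp((.4115,.2206,-1.0831),(22,-20));a=-1.0831+np.pi/2
print(p,np.degrees(a)); go([(*p,.30,a),(*p,.12,a),(*p,.006,a)])
im=snapshot('top'); 
for f in fittings(im):print(f)
E
```

```text
clock: 4.75
tool_pos: [0.512, -0.1581, 0.2035]
eef_rot: [-0.499, 0.504, -0.499, 0.497]
contact_force: [-5.2, 0.5, 11.2]
opening: 0.282
clock: 5.25
tool_pos: [0.515, -0.16, 0.3269]
eef_rot: [0.498, -0.502, 0.502, -0.498]
contact_force: [0.5, 0.5, 0.2]
opening: 0.553
(np.float64(0.40414073106825477), np.float64(0.19179303624485478)) 27.94294120938054
t 5.25 pos [ 0.515  -0.16    0.3269] phi -0.5 F [0.5 0.5 0.2] op 0.553
[-0.351, 0.027, -0.114, -0.0, -0.158, -0.0] mm 370 rows>= 9
[-0.351, 0.207, -0.114, -0.0, -0.158, -0.0] mm 423 rows>= 11
[-0.351, 0.321, -0.114, -0.0, -0.158, -0.0] mm 489 rows>= 12
('elbow', np.int32(293), np.float64(0.6646), np.float64(0.2593), np.float64(0.1807), np.float64(0.9146))
('elbow', np.int32(310), np.float64(0.4113), np.float64(0.2204), np.float64(-1.0809), np.float64(0.9093))
('tee', np.int32(329), np.float64(0.5611), np.float64(0.2685), np.float64(2.6125), np.float64(0.8959))
('tee', np.int32(90), np.float64(0.4185), np.float64(0.578), np.float64(3.075), np.float64(0.2857))
('tee', np.int32(87), np.float64(0.4237), np.float64(0.554), np.float64(-2.9487), np.float64(0.2753))
('tee', np.int32(80), np.float64(0.4172), np.float64(0.5317), np.float64(3.0716), np.float64(0.2546))
```

```bash
python3 -m handwheel '[[[-0.351,0.027,-0.114,0,-0.158,0],[-0.351,0.027,-0.114,0,-0.158,0],[-0.351,0.027,-0.114,0,-0.158,0],[-0.351,0.027,-0.114,0,-0.158,0],[-0.351,0.027,-0.114,0,-0.158,0],[-0.351,0.027,-0.114,0,-0.158,0],[-0.351,0.027,-0.114,0,-0.158,0],[-0.351,0.207,-0.114,0,-0.158,0],[-0.351,0.207,-0.114,0,-0.158,0],[-0.351,0.207,-0.114,0,-0.158,0],[-0.351,0.207,-0.114,0,-0.158,0],[-0.351,0.207,-0.114,0,-0.158,0]]]' 0.3 30
python3 - <<'E'
from h import *
p=gp((.4113,.2204,-1.081),(22,-20));a=-1.081+np.pi/2
go([(*p,.06,a),(*p,.006,a)])
E
```

```text
clock: 6.3
tool_pos: [0.4031, 0.193, 0.1161]
eef_rot: [-0.606, 0.364, -0.364, 0.607]
contact_force: [0.4, 1.8, -0.6]
opening: 0.648
t 6.3 pos [0.4031 0.193  0.1161] phi 28.0 F [ 0.4  1.8 -0.6] op 0.648
[0.002, 0.056, 0.0, -0.0, -0.0, -0.0] mm 56 rows>= 2
[0.002, 0.11, 0.0, -0.0, -0.0, -0.0] mm 110 rows>= 3
```

```bash
python3 -m handwheel '[[[0.002,0.04,0,0,0,0],[0.002,0.08,0,0,0,0],[0.002,0.11,0,0,0,0],[0.002,0.11,0,0,0,0],[0.002,0.11,0,0,0,0]]]' 0.3 35
python3 -m handwheel '[[[0,0,0,0,0,0],[0,0,0,0,0,0],[0,0,0,0,0,0],[0,0,0,0,0,0],[0,0,0,0,0,0],[0,-0.06,0,0,0,0],[0,-0.12,0,0,0,0],[0,-0.2,0,0,0,0],[0,-0.3,0,0,0,0],[0,-0.3,0,0,0,0],[0,-0.3,0,0,0,0],[0,-0.3,0,0,0,0]]]' -1 35
python3 - <<'E'
from h import *
p=bk(-10,-11)
go([(*p,.305,YS),(*p,.21,YS)])
E
```

```text
clock: 6.72
tool_pos: [0.4075, 0.1902, 0.0219]
eef_rot: [0.61, -0.366, 0.363, -0.602]
contact_force: [-0.3, 0.3, 0.3]
opening: 0.648
clock: 7.72
tool_pos: [0.4093, 0.1916, 0.3176]
eef_rot: [0.61, -0.366, 0.363, -0.602]
contact_force: [1.4, 0.3, -1.4]
opening: 0.002
t 7.72 pos [0.4093 0.1916 0.3176] phi 28.0 F [ 1.4  0.3 -1.4] op 0.002
[0.362, 0.015, -0.114, 0.004, 0.159, 0.002] mm 380 rows>= 10
[0.362, 0.11, -0.112, 0.004, 0.159, 0.002] mm 395 rows>= 10
```

```bash
python3 - <<'E'
from h import *
print(np.round(r.get_state()['q'],3))
im=snapshot('top'); 
for f in fittings(im):
  if f[-1]>.5: print(np.round(np.array(f[2:],float),4))
cv2.imwrite('pics/c2.png',cv2.resize(im[140:260,125:370,::-1],(784,384),interpolation=cv2.INTER_CUBIC))
E
```

```text
[-0.152  0.397 -0.559  1.929  0.264  0.901 -0.356]
[0.6645 0.2592 0.1835 0.9118]
[0.562  0.2686 2.5925 0.8943]
```

View pics/c2.png

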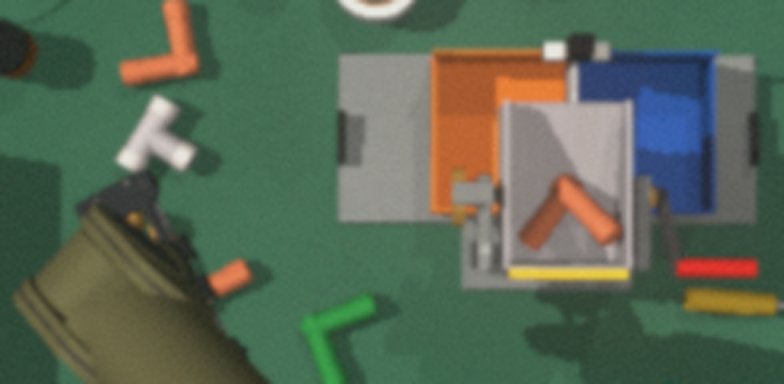

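Elbow B lies in the bucket. Elbow C was out of reach at leg X: the tool stopped at z 22 mm and closed empty. I'll grip its other leg instead, which is farther out.

```bash
python3 - <<'E'
from h import *
print('vent',p2w(162.5,208.75,.062))
f=(.4113,.2204,-1.081)
p=gp(f,(-20,24));a=f[2]; print(p,'leg end',gp(f,(-20,51)))
go([(*p,.14,a),(*p,.008,a)])
E
```

```text
vent [0.46930046 0.29661349 0.062     ]
(np.float64(0.42306936524360705), np.float64(0.24933928198422647)) leg end (np.float64(0.446894939986783), np.float64(0.262041328597168))
t 7.77 pos [0.4128 0.1947 0.3245] phi 28.0 F [2.4 1.  3.8] op 0.002
[-0.044, 0.184, 0.034, -0.001, 0.499, 0.0] mm 193 rows>= 13
[-0.044, 0.316, 0.034, -0.001, 0.499, 0.0] mm 321 rows>= 13
```

```bash
python3 -m handwheel '[[[-0.044,0.184,0.034,0,0.499,0],[-0.044,0.184,0.034,0,0.499,0],[-0.044,0.184,0.034,0,0.499,0],[-0.044,0.184,0.034,0,0.499,0],[-0.044,0.184,0.034,0,0.499,0],[-0.044,0.184,0.034,0,0.499,0],[-0.044,0.184,0.034,0,0.499,0],[-0.044,0.184,0.034,0,0.499,0],[-0.044,0.184,0.034,0,0.499,0],[-0.044,0.184,0.034,0,0.499,0],[-0.044,0.184,0.034,0,0.499,0],[-0.044,0.184,0.034,0,0.499,0]]]' 0.3 35
python3 - <<'E'
from h import *
f=(.4113,.2204,-1.081)
p=gp(f,(-20,24));a=f[2]
go([(*p,.06,a),(*p,.008,a)]); print(np.round(r.get_state()['q'],3))
E
```

```text
clock: 8.77
tool_pos: [0.4181, 0.2452, 0.1308]
eef_rot: [0.196, -0.678, 0.682, -0.189]
contact_force: [-0.3, -0.1, 0.2]
opening: 0.653
t 8.77 pos [0.4181 0.2452 0.1308] phi -58.4 F [-0.3 -0.1  0.2] op 0.653
[-0.007, 0.071, -0.001, -0.001, 0.02, 0.004] mm 71 rows>= 2
[-0.008, 0.123, -0.001, -0.001, 0.02, 0.004] mm 123 rows>= 3
[-0.629  0.698  0.004  2.076 -0.004  0.379 -1.641]
```

```bash
python3 -m handwheel '[[[-0.007,0.04,0,0,0.02,0.004],[-0.007,0.071,0,0,0.02,0.004],[-0.007,0.09,0,0,0.02,0.004],[-0.007,0.123,0,0,0.02,0.004],[-0.007,0.123,0,0,0.02,0.004],[-0.007,0.123,0,0,0.02,0.004]]]' 0.3 35
python3 - <<'E'
from h import *
f=(.4113,.2204,-1.081)
p=gp(f,(-20,24));a=f[2]
go([(*p,.008,a)]); print(np.round(r.get_state()['q'],3), np.round(R.from_quat(r.get_state()['eef_rot']).as_matrix()[:,1],3))
E
```

```text
clock: 9.27
tool_pos: [0.4221, 0.247, 0.0067]
eef_rot: [0.174, -0.684, 0.687, -0.173]
contact_force: [0.5, 0.0, 0.4]
opening: 0.649
t 9.27 pos [0.4221 0.247  0.0067] phi -61.6 F [0.5 0.  0.4] op 0.649
[-0.002, -0.001, -0.002, -0.001, 0.002, 0.001] mm 3 rows>= 1
[-0.63   0.947  0.007  2.106 -0.024  0.091 -1.677] [-0.001 -0.004 -1.   ]
```

Reached, so I'll grip, lift and head for the bucket.

```bash
python3 -m handwheel '[[[0,0,0,0,0,0],[0,0,0,0,0,0],[0,0,0,0,0,0],[0,0,0,0,0,0],[0,0,0,0,0,0],[0,-0.06,0,0,0,0],[0,-0.12,0,0,0,0],[0,-0.2,0,0,0,0],[0,-0.31,0,0,0,0],[0,-0.31,0,0,0,0],[0,-0.31,0,0,0,0],[0,-0.31,0,0,0,0]]]' -1 35
python3 - <<'E'
from h import *
p=bk(-14,10)
go([(*p,.305,YS),(*p,.215,YS)])
E
```

```text
clock: 10.27
tool_pos: [0.4217, 0.2477, 0.3017]
eef_rot: [0.173, -0.685, 0.686, -0.174]
contact_force: [0.6, 1.1, -0.9]
opening: 0.281
t 10.27 pos [0.4217 0.2477 0.3017] phi -61.6 F [ 0.6  1.1 -0.9] op 0.281
[0.147, -0.002, 0.385, -0.001, -0.339, 0.0] mm 412 rows>= 10
[0.147, 0.088, 0.385, -0.001, -0.339, 0.0] mm 421 rows>= 11
```

```bash
python3 -m handwheel '[[[0.147,-0.01,0.385,0,-0.339,0],[0.147,-0.01,0.385,0,-0.339,0],[0.147,-0.01,0.385,0,-0.339,0],[0.147,-0.01,0.385,0,-0.339,0],[0.147,-0.01,0.385,0,-0.339,0],[0.147,-0.01,0.385,0,-0.339,0],[0.147,-0.01,0.385,0,-0.339,0],[0.147,-0.01,0.385,0,-0.339,0],[0.147,-0.01,0.385,0,-0.339,0],[0.147,-0.01,0.385,0,-0.339,0],[0.147,-0.01,0.385,0,-0.339,0],[0.147,-0.01,0.385,0,-0.339,0]]]'
python3 - <<'E'
from h import *
p=bk(-14,10)
go([(*p,.305,YS),(*p,.215,YS)])
E
```

```text
clock: 11.27
tool_pos: [0.4753, -0.1666, 0.3102]
eef_rot: [0.496, -0.503, 0.507, -0.494]
contact_force: [0.1, -0.6, -1.0]
opening: 0.286
t 11.27 pos [ 0.4753 -0.1666  0.3102] phi -1.1 F [ 0.1 -0.6 -1. ] op 0.286
[-0.006, 0.005, -0.0, -0.001, -0.003, 0.002] mm 8 rows>= 1
[-0.006, 0.095, -0.001, -0.001, -0.003, 0.002] mm 95 rows>= 3
```

```bash
python3 -m handwheel '[[[-0.004,0.03,0,0,0,0],[-0.004,0.065,0,0,0,0],[-0.004,0.095,0,0,0,0],[-0.004,0.095,0,0,0,0],[-0.004,0.095,0,0,0,0]]]'
python3 -m handwheel '[[[0,0,0,0,0,0],[0,0,0,0,0,0],[0,0,0,0,0,0],[0,-0.06,0,0,0,0],[0,-0.12,0,0,0,0],[0,-0.12,0,0,0,0]]]' 0.1
python3 - <<'E'
from h import *
f=(.6645,.2593,.182)
p=gp(f,(-20,18));a=f[2]
go([(*p,.30,a),(*p,.12,a)])
E
```

```text
clock: 11.68
tool_pos: [0.4754, -0.1553, 0.2147]
eef_rot: [-0.498, 0.502, -0.502, 0.497]
contact_force: [-0.8, 0.1, -0.4]
opening: 0.285
clock: 12.18
tool_pos: [0.4765, -0.156, 0.3385]
eef_rot: [0.497, -0.501, 0.504, -0.498]
contact_force: [0.1, -0.4, -0.0]
opening: 0.55
t 12.18 pos [ 0.4765 -0.156   0.3385] phi -0.6 F [ 0.1 -0.4 -0. ] op 0.55
[-0.431, 0.038, 0.161, -0.001, -0.061, 0.001] mm 462 rows>= 12
[-0.432, 0.218, 0.16, -0.001, -0.061, 0.001] mm 509 rows>= 13
```

```bash
python3 -m handwheel '[[[-0.431,0.038,0.161,0,-0.061,0],[-0.431,0.038,0.161,0,-0.061,0],[-0.431,0.038,0.161,0,-0.061,0],[-0.431,0.038,0.161,0,-0.061,0],[-0.431,0.038,0.161,0,-0.061,0],[-0.431,0.038,0.161,0,-0.061,0],[-0.431,0.038,0.161,0,-0.061,0],[-0.431,0.218,0.161,0,-0.061,0],[-0.431,0.218,0.161,0,-0.061,0],[-0.431,0.218,0.161,0,-0.061,0],[-0.431,0.218,0.161,0,-0.061,0],[-0.431,0.218,0.161,0,-0.061,0]]]' 0.3
python3 - <<'E'
from h import *
f=(.6645,.2593,.182)
p=gp(f,(-20,18));a=f[2]
go([(*p,.12,a),(*p,.007,a)])
E
```

```text
clock: 13.18
tool_pos: [0.6315, 0.244, 0.1538]
eef_rot: [-0.543, 0.451, -0.454, 0.544]
contact_force: [0.4, -0.6, 0.4]
opening: 0.651
t 13.18 pos [0.6315 0.244  0.1538] phi 10.4 F [ 0.4 -0.6  0.4] op 0.651
[-0.027, 0.034, 0.015, -0.001, -0.0, 0.001] mm 46 rows>= 2
[-0.027, 0.147, 0.015, -0.001, -0.0, 0.001] mm 150 rows>= 4
```

```bash
python3 -m handwheel '[[[-0.027,0.02,0.015,0,0,0],[-0.027,0.05,0.015,0,0,0],[-0.027,0.09,0.015,0,0,0],[-0.027,0.12,0.015,0,0,0],[-0.027,0.147,0.015,0,0,0],[-0.027,0.147,0.015,0,0,0],[-0.027,0.147,0.015,0,0,0]]]'
python3 -m handwheel '[[[0,0,0,0,0,0],[0,0,0,0,0,0],[0,0,0,0,0,0],[0,0,0,0,0,0],[0,0,0,0,0,0],[0,-0.06,0,0,0,0],[0,-0.12,0,0,0,0],[0,-0.2,0,0,0,0],[0,-0.31,0,0,0,0],[0,-0.31,0,0,0,0],[0,-0.31,0,0,0,0],[0,-0.31,0,0,0,0]]]' -1 35
python3 - <<'E'
from h import *
p=bk(-12,7)
go([(*p,.315,YS),(*p,.225,YS)])
E
```

```text
clock: 13.77
tool_pos: [0.6423, 0.2731, 0.0087]
eef_rot: [-0.542, 0.451, -0.454, 0.545]
contact_force: [-0.8, -0.3, 0.4]
opening: 0.646
clock: 14.77
tool_pos: [0.6393, 0.2717, 0.3002]
eef_rot: [0.544, -0.452, 0.454, -0.543]
contact_force: [-0.2, -0.1, -1.5]
opening: 0.286
t 14.77 pos [0.6393 0.2717 0.3002] phi 10.4 F [-0.2 -0.1 -1.5] op 0.286
[0.399, -0.014, -0.238, -0.0, 0.061, 0.001] mm 465 rows>= 12
[0.399, 0.076, -0.238, -0.0, 0.061, 0.001] mm 471 rows>= 12
```

```bash
python3 -m handwheel '[[[0.399,-0.014,-0.238,0,0.061,0],[0.399,-0.014,-0.238,0,0.061,0],[0.399,-0.014,-0.238,0,0.061,0],[0.399,-0.014,-0.238,0,0.061,0],[0.399,-0.014,-0.238,0,0.061,0],[0.399,-0.014,-0.238,0,0.061,0],[0.399,-0.014,-0.238,0,0.061,0],[0.399,-0.014,-0.238,0,0.061,0],[0.399,-0.014,-0.238,0,0.061,0],[0.399,-0.014,-0.238,0,0.061,0],[0.399,-0.014,-0.238,0,0.061,0],[0.399,-0.014,-0.238,0,0.061,0]]]'
python3 - <<'E'
from h import *
p=bk(-12,7)
go([(*p,.315,YS),(*p,.225,YS)])
E
```

```text
clock: 15.77
tool_pos: [0.4735, -0.1721, 0.3128]
eef_rot: [0.497, -0.504, 0.507, -0.492]
contact_force: [-0.4, -0.3, -1.1]
opening: 0.281
t 15.77 pos [ 0.4735 -0.1721  0.3128] phi -1.3 F [-0.4 -0.3 -1.1] op 0.281
[-0.008, -0.002, 0.003, 0.0, -0.004, 0.002] mm 9 rows>= 1
[-0.009, 0.088, 0.003, 0.0, -0.004, 0.002] mm 88 rows>= 3
```

```bash
python3 -m handwheel '[[[-0.005,0.03,0.003,0,0,0],[-0.005,0.06,0.003,0,0,0],[-0.005,0.088,0.003,0,0,0],[-0.005,0.088,0.003,0,0,0],[-0.005,0.088,0.003,0,0,0]]]'
python3 -m handwheel '[[[0,0,0,0,0,0],[0,0,0,0,0,0],[0,0,0,0,0,0],[0,-0.06,0,0,0,0],[0,-0.12,0,0,0,0],[0,-0.12,0,0,0,0]]]' 0.1
python3 - <<'E'
from h import *
p=(.645,-.203)
for a in(np.pi/2,-np.pi/2):go([(*p,.25,a+YS),(*p,.118,a+YS)])
print(np.round(r.get_state()['q'],2))
E
```

```text
clock: 16.18
tool_pos: [0.4803, -0.1582, 0.2244]
eef_rot: [0.498, -0.502, 0.503, -0.497]
contact_force: [0.4, 0.3, -0.9]
opening: 0.289
clock: 16.68
tool_pos: [0.481, -0.158, 0.348]
eef_rot: [0.497, -0.501, 0.504, -0.498]
contact_force: [-0.1, 0.0, 0.4]
opening: 0.551
t 16.68 pos [ 0.481 -0.158  0.348] phi -0.6 F [-0.1  0.   0.4] op 0.551
[0.043, 0.099, 0.164, -0.0, -0.5, 0.002] mm 196 rows>= 13
[0.043, 0.231, 0.163, -0.0, -0.5, 0.002] mm 286 rows>= 13
t 16.68 pos [ 0.481 -0.158  0.348] phi -0.6 F [-0.1  0.   0.4] op 0.551
[0.043, 0.099, 0.164, -0.002, 0.5, -0.0] mm 196 rows>= 13
[0.043, 0.231, 0.163, -0.002, 0.5, -0.0] mm 286 rows>= 13
[ 0.38  0.4  -0.23  1.76  0.11  0.99  0.1 ]
```

```bash
python3 -m handwheel '[[[0.043,0.05,0.164,0,0.5,0],[0.043,0.05,0.164,0,0.5,0],[0.043,0.05,0.164,0,0.5,0],[0.043,0.05,0.164,0,0.5,0],[0.043,0.05,0.164,0,0.5,0],[0.043,0.05,0.164,0,0.5,0],[0.043,0.05,0.164,0,0.5,0],[0.043,0.05,0.164,0,0.5,0],[0.043,0.05,0.164,0,0.5,0],[0.043,0.099,0.164,0,0.5,0],[0.043,0.099,0.164,0,0.5,0],[0.043,0.099,0.164,0,0.5,0]]]' 0.8 20
python3 - <<'E'
from h import *
p=(.643,-.203);a=-np.pi/2+YS
go([(*p,.118,a)])
im=snapshot('side');cv2.imwrite('pics/s3.png',cv2.resize(im[150:330,200:400,::-1],(667,600),interpolation=cv2.INTER_CUBIC))
E
```

```text
clock: 17.68
tool_pos: [0.6429, -0.2019, 0.2441]
eef_rot: [-0.02, 0.707, -0.707, 0.019]
contact_force: [-0.3, -0.0, 0.3]
opening: 0.9
t 17.68 pos [ 0.6429 -0.2019  0.2441] phi -86.9 F [-0.3 -0.   0.3] op 0.9
[-0.0, 0.126, 0.001, 0.0, 0.021, 0.001] mm 126 rows>= 4
```

View pics/s3.png

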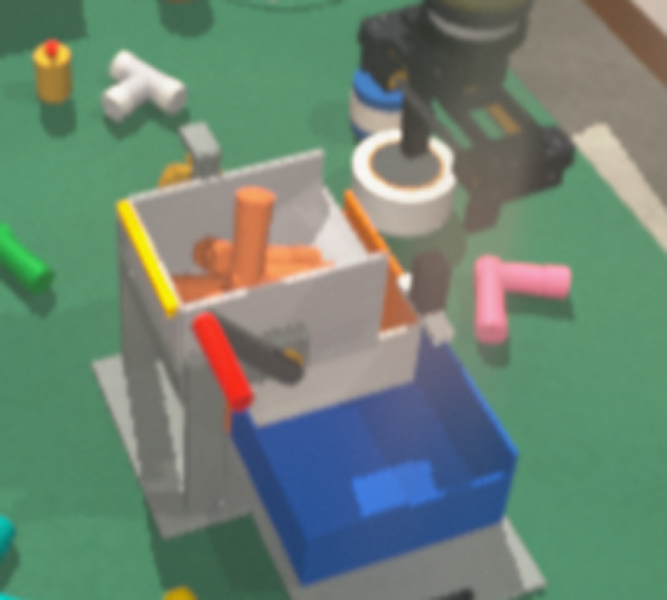

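The bucket holds all three copper elbows, one with a leg sticking up to crop (255,200). The black grip at (430,285) lies under the open fingers.

```bash
python3 -m handwheel '[[[0,0.03,0,0,0.021,0],[0,0.06,0,0,0.021,0],[0,0.09,0,0,0.021,0],[0,0.126,0,0,0.021,0],[0,0.126,0,0,0.021,0],[0,0.126,0,0,0.021,0]]]'
python3 -m handwheel '[[[0,0,0,0,0,0],[0,0,0,0,0,0],[0,0,0,0,0,0],[0,0,0,0,0,0],[0,0,0,0,0,0],[0,0,0,0,0,0]]]' -1 15
python3 - <<'E'
from h import *
p=bk(156,-75);a=-np.pi/2+YS
print(p);go([(*p,.118,a)])
E
```

```text
clock: 18.23
tool_pos: [0.6444, -0.2029, 0.1201]
eef_rot: [-0.001, -0.707, 0.707, 0.001]
contact_force: [0.6, -0.1, 0.1]
opening: 0.899
clock: 18.73
tool_pos: [0.6452, -0.2034, 0.1211]
eef_rot: [-0.003, -0.706, 0.708, 0.001]
contact_force: [0.0, -0.2, 0.5]
opening: 0.47
(np.float64(0.6442422125649373), np.float64(-0.24755622403137992))
t 18.73 pos [ 0.6452 -0.2034  0.1211] phi -90.3 F [ 0.  -0.2  0.5] op 0.47
[0.001, 0.003, 0.044, -0.001, 0.002, -0.001] mm 44 rows>= 2
```

```bash
python3 -m handwheel '[[[0,0,0,0,0,0],[0,0,0,0,0,0],[0,0,0,0,0,0],[0,0,0,0,0,0],[0,0,0,0.0,0,0],[0,0,0.01,0,0,0],[0,0,0.02,0,0,0],[0,0,0.03,0,0,0],[0,0,0.038,0,0,0],[0,0,0.042,0,0,0],[0,0,0.042,0,0,0],[0,0,0.042,0,0,0]]]'
python3 - <<'E'
from h import *
p=bk(156,-75);a=-np.pi/2+YS
go([(*p,.118,a)])
E
```

```text
clock: 19.73
tool_pos: [0.6448, -0.248, 0.1206]
eef_rot: [-0.004, -0.705, 0.709, 0.001]
contact_force: [2.4, -3.7, 0.5]
opening: 0.292
t 19.73 pos [ 0.6448 -0.248   0.1206] phi -90.4 F [ 2.4 -3.7  0.5] op 0.292
[0.001, 0.003, -0.0, -0.002, 0.001, -0.001] mm 3 rows>= 1
```

```bash
python3 -m handwheel '[[[0,0,0.003,0,0,0],[0,0,0.006,0,0,0],[0,0,0.006,0,0,0],[0,0,0.006,0,0,0]]]'
python3 -m handwheel '[[[0,0,0.004,0,0,0],[0,0,0.004,0,0,0],[0,0,0.004,0,0,0]]]'
python3 -m handwheel '[[[0,0,0.004,0,0,0],[0,0,0.004,0,0,0],[0,0,0.004,0,0,0]]]'
```

```text
clock: 20.07
tool_pos: [0.6447, -0.2482, 0.1205]
eef_rot: [0.002, 0.708, -0.706, -0.001]
contact_force: [-0.8, 6.4, 4.9]
opening: 0.293
clock: 20.32
tool_pos: [0.6448, -0.2482, 0.1204]
eef_rot: [0.001, 0.71, -0.704, -0.001]
contact_force: [-2.3, 10.8, 7.5]
opening: 0.293
clock: 20.57
tool_pos: [0.6448, -0.2482, 0.1203]
eef_rot: [-0.001, 0.712, -0.702, -0.0]
contact_force: [-2.5, 16.8, 10.5]
opening: 0.295
```

```bash
python3 -m handwheel '[[[0,0,-0.007,0,0,0],[0,0,-0.014,0,0,0],[0,0,-0.014,0,0,0]]]'
python3 -m handwheel '[[[0,0,0,0,0,0],[0,0,0,0,0,0],[0,0,0,0,0,0],[0,0,0,0,0,0],[0,-0.03,0,0,0,0],[0,-0.06,0,0,0,0],[0,-0.12,0,0,0,0],[0,-0.22,0,0,0,0],[0,-0.22,0,0,0,0],[0,-0.22,0,0,0,0],[0,-0.22,0,0,0,0]]]' 0.5
python3 - <<'E'
from h import *
im=snapshot('side');cv2.imwrite('pics/s4.png',cv2.resize(im[150:330,200:400,::-1],(667,600),interpolation=cv2.INTER_CUBIC))
p=bk(-71-18-20,-160);a=-np.pi/2+YS
print(p);go([(*p,.335,a),(*p,.236,a)])
E
```

```text
clock: 20.82
tool_pos: [0.6449, -0.2443, 0.1203]
eef_rot: [-0.002, -0.706, 0.708, 0.001]
contact_force: [0.9, 1.4, 0.6]
opening: 0.296
clock: 21.73
tool_pos: [0.6473, -0.2474, 0.3496]
eef_rot: [-0.008, -0.704, 0.71, -0.004]
contact_force: [-0.2, -0.8, -0.3]
opening: 0.751
(np.float64(0.3784054766211168), np.float64(-0.3299020182332423))
t 21.78 pos [ 0.6459 -0.2466  0.3455] phi -90.4 F [-0.6  0.4 -0.9] op 0.75
[0.267, 0.008, 0.085, -0.002, 0.001, -0.004] mm 280 rows>= 7
[0.268, 0.107, 0.084, -0.002, 0.001, -0.004] mm 301 rows>= 8
```

View pics/s4.png

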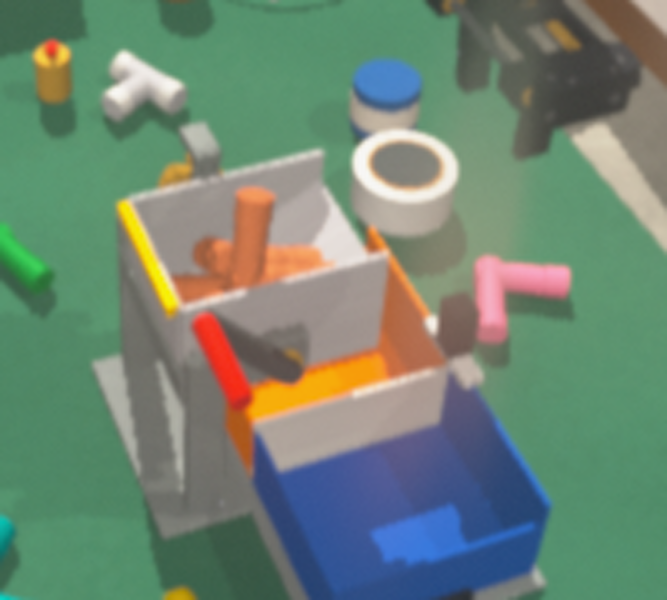

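The orange bay is under the bucket now. My back-off may have moved the tray off its stop by a few mm, so I'll nudge it against the stop with closed fingers.

```bash
python3 -m handwheel '[[[0,0,-0.03,0,0,0],[0,0,-0.05,0,0,0],[0,0.02,-0.05,0,0,0],[0,0.05,-0.05,0,0,0],[0,0.07,-0.05,0,0,0],[0,0.1,-0.05,0,0,0],[0,0.13,-0.05,0,0,0],[0,0.16,-0.05,0,0,0],[0,0.19,-0.05,0,0,0],[0,0.222,-0.05,0,0,0],[0,0.222,-0.05,0,0,0],[0,0.222,-0.05,0,0,0]]]' -1 30
python3 -m handwheel '[[[0,0,0.005,0,0,0],[0,0,0.01,0,0,0],[0,0,0.015,0,0,0],[0,0,0.018,0,0,0],[0,0,0.02,0,0,0],[0,0,0.02,0,0,0]]]'
python3 -m handwheel '[[[0,0,0.004,0,0,0],[0,0,0.004,0,0,0],[0,0,0.004,0,0,0]]]'
python3 -m handwheel '[[[0,0,0.004,0,0,0],[0,0,0.004,0,0,0],[0,0,0.004,0,0,0]]]'
```

```text
clock: 22.78
tool_pos: [0.6428, -0.195, 0.116]
eef_rot: [-0.001, -0.707, 0.707, 0.003]
contact_force: [-0.2, 0.5, 1.2]
opening: 0.007
clock: 23.28
tool_pos: [0.6454, -0.2158, 0.1194]
eef_rot: [-0.003, -0.706, 0.708, 0.001]
contact_force: [-0.1, -0.0, 0.3]
opening: 0.004
clock: 23.53
tool_pos: [0.6453, -0.2184, 0.1188]
eef_rot: [-0.003, -0.707, 0.707, 0.001]
contact_force: [0.5, 3.9, 3.9]
opening: 0.003
clock: 23.78
tool_pos: [0.6453, -0.2184, 0.1187]
eef_rot: [0.001, 0.709, -0.706, -0.0]
contact_force: [-1.1, 9.6, 8.2]
opening: 0.005
```

```bash
python3 -m handwheel '[[[0,0,-0.015,0,0,0],[0,0,-0.03,0,0,0],[0,-0.04,-0.03,0,0,0],[0,-0.08,-0.03,0,0,0],[0,-0.12,-0.03,0,0,0],[0,-0.16,-0.03,0,0,0],[0,-0.2,-0.03,0,0,0],[0,-0.23,-0.03,0,0,0],[0,-0.23,-0.03,0,0,0]]]'
python3 - <<'E'
from h import *
p=bk(-71-18-22,-160);a=-np.pi/2+YS
print(p);go([(*p,.345,a),(*p,.236,a)])
E
```

```text
clock: 24.53
tool_pos: [0.6474, -0.1942, 0.3558]
eef_rot: [-0.007, -0.704, 0.71, -0.003]
contact_force: [0.9, -0.0, 0.1]
opening: 0.004
(np.float64(0.3764055766202835), np.float64(-0.32988201856657395))
t 24.53 pos [ 0.6474 -0.1942  0.3558] phi -90.3 F [ 0.9 -0.   0.1] op 0.004
[0.27, 0.008, 0.137, -0.002, 0.001, -0.005] mm 303 rows>= 8
[0.272, 0.117, 0.136, -0.002, 0.001, -0.005] mm 326 rows>= 8
```

```bash
python3 -m handwheel '[[[0.27,0.008,0.137,0,0,-0.003],[0.27,0.008,0.137,0,0,-0.003],[0.27,0.008,0.137,0,0,-0.003],[0.27,0.008,0.137,0,0,-0.003],[0.27,0.008,0.137,0,0,-0.003],[0.27,0.008,0.137,0,0,-0.003],[0.27,0.008,0.137,0,0,-0.003],[0.27,0.008,0.137,0,0,-0.003],[0.27,0.05,0.137,0,0,-0.003],[0.27,0.09,0.137,0,0,-0.003],[0.27,0.118,0.137,0,0,-0.003],[0.27,0.118,0.137,0,0,-0.003]]]'
python3 - <<'E'
from h import *
a=-np.pi/2+YS
w=[]
for th in (0,.2,.4,.6,.8,1,1.2,1.4,1.55,1.7):
    an=np.arctan2(84,-71)-th; w.append((*bk(110*np.cos(an)-18,-160),.170+.110*np.sin(an)-.020,a))
go(w)
E
```

```text
clock: 25.53
tool_pos: [0.3711, -0.3257, 0.2251]
eef_rot: [-0.004, 0.709, -0.706, -0.008]
contact_force: [-0.2, 0.8, 0.1]
opening: 0.007
t 25.53 pos [ 0.3711 -0.3257  0.2251] phi -90.3 F [-0.2  0.8  0.1] op 0.007
[-0.027, -0.009, 0.004, 0.001, 0.002, 0.005] mm 29 rows>= 1
[-0.045, -0.022, 0.004, 0.001, 0.002, 0.005] mm 50 rows>= 2
[-0.065, -0.031, 0.004, 0.001, 0.002, 0.005] mm 72 rows>= 2
[-0.087, -0.036, 0.004, 0.001, 0.002, 0.005] mm 94 rows>= 3
[-0.109, -0.036, 0.005, 0.001, 0.002, 0.005] mm 115 rows>= 3
[-0.13, -0.032, 0.005, 0.001, 0.002, 0.005] mm 134 rows>= 4
[-0.151, -0.024, 0.005, 0.001, 0.002, 0.005] mm 153 rows>= 4
[-0.169, -0.012, 0.005, 0.001, 0.002, 0.005] mm 169 rows>= 5
[-0.181, -0.001, 0.005, 0.001, 0.002, 0.005] mm 181 rows>= 5
[-0.191, 0.012, 0.005, 0.001, 0.002, 0.005] mm 192 rows>= 5
```

```bash
python3 -m handwheel '[[[-0.015,-0.009,0.004,0,0,0.004],[-0.027,-0.009,0.004,0,0,0.004],[-0.036,-0.016,0.004,0,0,0.004],[-0.045,-0.022,0.004,0,0,0.004],[-0.055,-0.027,0.004,0,0,0.004],[-0.065,-0.031,0.004,0,0,0.004]]]'
python3 - <<'E'
from h import *
a=-np.pi/2+YS
w=[]
for th in (.6,.8,1,1.2,1.4,1.55,1.7):
    an=np.arctan2(84,-71)-th; w.append((*bk(110*np.cos(an)-18,-160),.170+.110*np.sin(an)-.020,a))
go(w)
E
```

```text
clock: 26.03
tool_pos: [0.4346, -0.3342, 0.2619]
eef_rot: [-0.002, -0.706, 0.708, 0.004]
contact_force: [-13.0, -1.1, 6.7]
opening: 0.007
t 26.03 pos [ 0.4346 -0.3342  0.2619] phi -90.5 F [-13.   -1.1   6.7] op 0.007
[-0.024, 0.002, -0.004, -0.001, 0.0, 0.001] mm 24 rows>= 1
[-0.046, 0.002, -0.004, -0.001, 0.0, 0.001] mm 46 rows>= 2
[-0.067, 0.007, -0.004, -0.001, 0.0, 0.001] mm 68 rows>= 2
[-0.087, 0.015, -0.004, -0.001, 0.0, 0.001] mm 89 rows>= 3
[-0.106, 0.027, -0.004, -0.001, 0.0, 0.001] mm 109 rows>= 3
[-0.117, 0.039, -0.004, -0.001, 0.0, 0.001] mm 124 rows>= 3
[-0.127, 0.052, -0.004, -0.001, 0.0, 0.001] mm 138 rows>= 4
```

```bash
python3 -m handwheel '[[[-0.012,0.001,0,0,0,0],[-0.024,0.001,0,0,0,0],[-0.035,0.001,0,0,0,0],[-0.046,0.002,0,0,0,0],[-0.067,0.007,0,0,0,0],[-0.087,0.015,0,0,0,0],[-0.106,0.027,0,0,0,0],[-0.117,0.039,0,0,0,0],[-0.127,0.052,0,0,0,0],[-0.127,0.052,0,0,0,0],[-0.127,0.052,0,0,0,0]]]'
python3 - <<'E'
from h import *
im=snapshot('side');cv2.imwrite('pics/s5.png',cv2.resize(im[150:330,200:400,::-1],(667,600),interpolation=cv2.INTER_CUBIC))
E
```

```text
clock: 26.95
tool_pos: [0.5618, -0.3347, 0.2089]
eef_rot: [-0.001, -0.706, 0.708, 0.004]
contact_force: [-9.2, -0.4, 0.1]
opening: 0.001
```

View pics/s5.png

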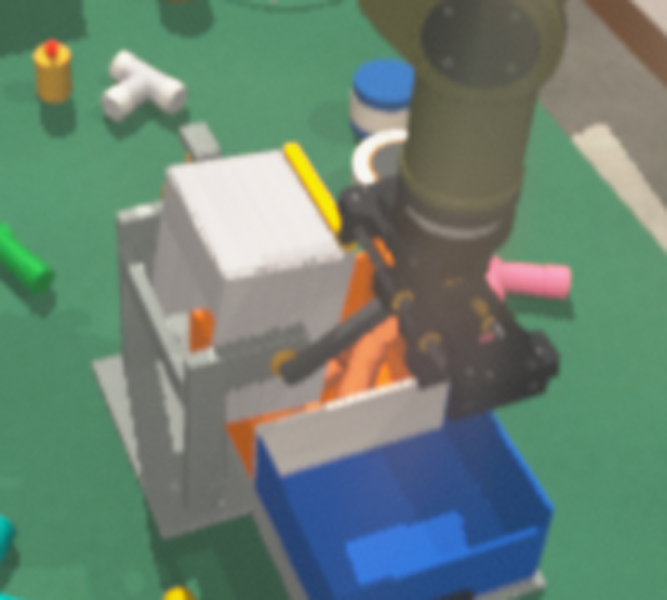

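Fully or nearly tipped. I'll press on a little to the stop, hold for a second, then go back.

```bash
python3 -m handwheel '[[[-0.004,0.005,0,0,0,0],[-0.008,0.01,0,0,0,0],[-0.008,0.01,0,0,0,0],[-0.008,0.01,0,0,0,0],[-0.008,0.01,0,0,0,0],[-0.008,0.01,0,0,0,0],[-0.008,0.01,0,0,0,0],[-0.008,0.01,0,0,0,0]]]'
python3 - <<'E'
from h import *
a=-np.pi/2+YS
w=[]
for th in (1.4,1.1,.8,.5,.2,0,-.2):
    an=np.arctan2(84,-71)-th; w.append((*bk(110*np.cos(an)-18,-160),.170+.110*np.sin(an)-.020,a))
go(w)
E
```

```text
clock: 27.67
tool_pos: [0.563, -0.336, 0.2005]
eef_rot: [0.002, -0.707, 0.708, 0.009]
contact_force: [-23.7, 2.5, 14.7]
opening: 0.004
t 27.67 pos [ 0.563  -0.336   0.2005] phi -90.6 F [-23.7   2.5  14.7] op 0.004
[0.023, -0.033, -0.004, -0.001, -0.0, 0.005] mm 41 rows>= 1
[0.052, -0.05, -0.004, -0.001, -0.0, 0.005] mm 72 rows>= 2
[0.084, -0.058, -0.004, -0.001, -0.0, 0.005] mm 102 rows>= 3
[0.117, -0.055, -0.004, -0.001, -0.0, 0.005] mm 129 rows>= 4
[0.147, -0.044, -0.004, -0.001, -0.0, 0.005] mm 154 rows>= 4
[0.165, -0.031, -0.004, -0.001, -0.0, 0.005] mm 168 rows>= 5
[0.18, -0.015, -0.004, -0.001, -0.0, 0.005] mm 181 rows>= 5
```

```bash
python3 -m handwheel '[[[0.012,-0.02,-0.003,0,0,0],[0.025,-0.033,-0.003,0,0,0],[0.04,-0.043,-0.003,0,0,0],[0.055,-0.05,-0.003,0,0,0],[0.085,-0.058,-0.003,0,0,0],[0.117,-0.055,-0.003,0,0,0],[0.147,-0.044,-0.003,0,0,0],[0.175,-0.031,-0.003,0,0,0],[0.205,-0.02,-0.003,0,0,0],[0.22,-0.02,-0.003,0,0,0],[0.22,-0.12,-0.003,0,0,0],[0.22,-0.12,-0.003,0,0,0]]]'
python3 - <<'E'
from h import *
go([])
im=snapshot('side');cv2.imwrite('pics/s6.png',cv2.resize(im[150:330,200:400,::-1],(667,600),interpolation=cv2.INTER_CUBIC))
im=snapshot('top');cv2.imwrite('pics/t6.png',cv2.resize(im[140:260,125:370,::-1],(784,384),interpolation=cv2.INTER_CUBIC))
for f in fittings(im):
  if f[-1]>.5: print(f[0],np.round(np.array(f[2:],float),4))
E
```

```text
clock: 28.67
tool_pos: [0.3516, -0.3285, 0.302]
eef_rot: [0.003, 0.707, -0.707, -0.002]
contact_force: [2.3, -0.7, 0.1]
opening: -0.0
t 28.67 pos [ 0.3516 -0.3285  0.302 ] phi -90.4 F [ 2.3 -0.7  0.1] op -0.0
tee [0.5541 0.2602 2.0394 0.8992]
```

View pics/s6.png

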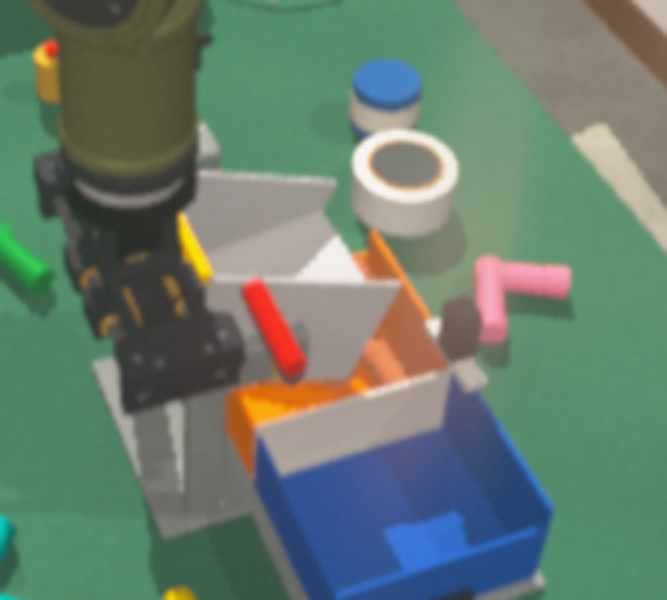

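View pics/t6.png

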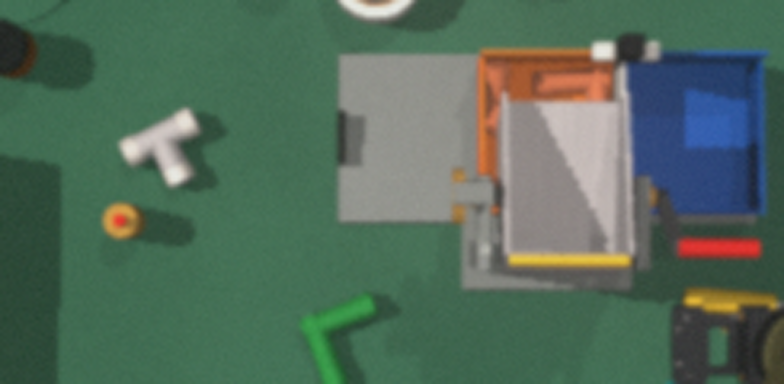

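The top view shows an empty bucket swinging home and copper in the orange bay. The tee has been knocked to a new pose, and I've refitted it.

```bash
python3 - <<'E'
from h import *
f=(.5541,.2602,2.0394)
p=gp(f,(0,20));a=f[2]-np.pi
print(p);go([(*p,.345,a)])
E
```

```text
(np.float64(0.5362560040782554), np.float64(0.2511671815281851))
t 28.77 pos [ 0.3565 -0.3325  0.3081] phi -90.4 F [ 0.9 -0.7 -0.5] op 0.005
[-0.177, -0.041, -0.584, -0.005, -0.151, -0.004] mm 612 rows>= 15
```

```bash
python3 -m handwheel '[[[-0.01,-0.04,0,0,0,0],[-0.177,-0.04,-0.584,0,-0.151,0],[-0.177,-0.04,-0.584,0,-0.151,0],[-0.177,-0.04,-0.584,0,-0.151,0],[-0.177,-0.04,-0.584,0,-0.151,0],[-0.177,-0.04,-0.584,0,-0.151,0],[-0.177,-0.04,-0.584,0,-0.151,0],[-0.177,-0.04,-0.584,0,-0.151,0],[-0.177,-0.04,-0.584,0,-0.151,0],[-0.177,-0.04,-0.584,0,-0.151,0],[-0.177,-0.04,-0.584,0,-0.151,0],[-0.177,-0.04,-0.584,0,-0.151,0]]]' 0.4 40
python3 - <<'E'
from h import *
f=(.5541,.2602,2.0394)
p=gp(f,(0,20));a=f[2]-np.pi
go([(*p,.10,a)])
im=snapshot('side')
n,L,st,ce=cv2.connectedComponentsWithStats(mask(im,'red'))
print('red side',[ce[i].round(1) for i in range(1,n) if st[i,4]>25], 'home expected',w2p([*bk(-71,-140),.254],'side').round(1))
im=snapshot('top')
n,L,st,ce=cv2.connectedComponentsWithStats(mask(im,'red'))
print('red top',[ce[i].round(1) for i in range(1,n) if st[i,4]>25], 'start 349,223.5ish', w2p([*bk(-71,-140),.263]).round(1))
E
```

```text
clock: 29.77
tool_pos: [0.4924, 0.1128, 0.3423]
eef_rot: [0.162, -0.686, 0.689, -0.167]
contact_force: [0.7, 0.4, 0.6]
opening: 0.699
t 29.77 pos [0.4924 0.1128 0.3423] phi -63.1 F [0.7 0.4 0.6] op 0.699
[-0.1, 0.242, -0.105, -0.002, 0.0, -0.002] mm 282 rows>= 7
red side [array([169.2,  96.9]), array([  3.8, 127.4]), array([  3., 153.]), array([  2.3, 181.7]), array([266.2, 257.9])] home expected [[265.5 258.8]]
red top [array([ 45.7, 224.6]), array([450.1, 221.2]), array([348.3, 223.1])] start 349,223.5ish [[349.9 224. ]]
```

```bash
python3 -m handwheel '[[[-0.1,0.05,-0.105,0,0,0],[-0.1,0.1,-0.105,0,0,0],[-0.1,0.15,-0.105,0,0,0],[-0.1,0.2,-0.105,0,0,0],[-0.1,0.242,-0.105,0,0,0],[-0.1,0.242,-0.105,0,0,0],[-0.1,0.242,-0.105,0,0,0],[-0.1,0.242,-0.105,0,0,0],[-0.1,0.242,-0.105,0,0,0]]]' 0.4
python3 - <<'E'
from h import *
f=(.5541,.2602,2.0394)
p=gp(f,(0,20));a=f[2]-np.pi
go([(*p,.008,a)])
E
```

```text
clock: 30.62
tool_pos: [0.5336, 0.2487, 0.0972]
eef_rot: [0.165, -0.686, 0.689, -0.165]
contact_force: [0.8, -0.1, 0.9]
opening: 0.7
t 30.62 pos [0.5336 0.2487 0.0972] phi -63.0 F [ 0.8 -0.1  0.9] op 0.7
[-0.004, 0.089, -0.001, -0.002, 0.001, 0.0] mm 89 rows>= 3
```

```bash
python3 -m handwheel '[[[-0.003,0.03,0,0,0,0],[-0.003,0.06,0,0,0,0],[-0.003,0.089,0,0,0,0],[-0.003,0.089,0,0,0,0],[-0.003,0.089,0,0,0,0]]]'
python3 -m handwheel '[[[0,0,0,0,0,0],[0,0,0,0,0,0],[0,0,0,0,0,0],[0,0,0,0,0,0],[0,0,0,0,0,0],[0,-0.06,0,0,0,0],[0,-0.12,0,0,0,0],[0,-0.2,0,0,0,0],[0,-0.31,0,0,0,0],[0,-0.31,0,0,0,0],[0,-0.31,0,0,0,0],[0,-0.31,0,0,0,0]]]' -1 40
python3 - <<'E'
from h import *
p=bk(10,-8)
go([(*p,.315,YS)])
E
```

```text
clock: 31.03
tool_pos: [0.5394, 0.2494, 0.012]
eef_rot: [0.162, -0.686, 0.689, -0.166]
contact_force: [0.6, 0.1, 0.4]
opening: 0.697
clock: 32.03
tool_pos: [0.5358, 0.2502, 0.3038]
eef_rot: [0.163, -0.686, 0.689, -0.166]
contact_force: [1.1, 1.0, -1.6]
opening: 0.329
t 32.03 pos [0.5358 0.2502 0.3038] phi -63.1 F [ 1.1  1.  -1.6] op 0.329
[0.227, -0.01, 0.366, -0.002, -0.348, 0.0] mm 431 rows>= 11
```

```bash
python3 -m handwheel '[[[0.227,-0.012,0.366,0,-0.348,0],[0.227,-0.012,0.366,0,-0.348,0],[0.227,-0.012,0.366,0,-0.348,0],[0.227,-0.012,0.366,0,-0.348,0],[0.227,-0.012,0.366,0,-0.348,0],[0.227,-0.012,0.366,0,-0.348,0],[0.227,-0.012,0.366,0,-0.348,0],[0.227,-0.012,0.366,0,-0.348,0],[0.227,-0.012,0.366,0,-0.348,0],[0.227,-0.012,0.366,0,-0.348,0],[0.227,-0.012,0.366,0,-0.348,0],[0.227,-0.012,0.366,0,-0.348,0]]]'
python3 - <<'E'
from h import *
p=bk(8,-8)
go([(*p,.205,YS)])
E
```

```text
clock: 33.03
tool_pos: [0.4974, -0.185, 0.3141]
eef_rot: [0.496, -0.502, 0.507, -0.495]
contact_force: [-0.5, 0.7, -2.2]
opening: 0.333
t 33.03 pos [ 0.4974 -0.185   0.3141] phi -1.1 F [-0.5  0.7 -2.2] op 0.333
[-0.007, 0.109, -0.001, -0.001, -0.003, 0.002] mm 109 rows>= 3
```

```bash
python3 -m handwheel '[[[-0.004,0.04,0,0,0,0],[-0.004,0.08,0,0,0,0],[-0.004,0.107,0,0,0,0],[-0.004,0.107,0,0,0,0],[-0.004,0.107,0,0,0,0]]]'
python3 -m handwheel '[[[0,0,0,0,0,0],[0,0,0,0,0,0],[0,0,0,0,0,0],[0,-0.06,0,0,0,0],[0,-0.12,0,0,0,0],[0,-0.14,0,0,0,0],[0,-0.14,0,0,0,0]]]' 0.15
python3 - <<'E'
from h import *
p=(.645,-.297)
go([(*p,.345,-np.pi/2+YS),(*p,.12,-np.pi/2+YS)])
E
```

```text
clock: 33.45
tool_pos: [0.4995, -0.1734, 0.2069]
eef_rot: [0.498, -0.501, 0.503, -0.499]
contact_force: [0.3, -0.4, -0.7]
opening: 0.328
clock: 34.03
tool_pos: [0.5024, -0.1745, 0.3549]
eef_rot: [0.495, -0.497, 0.508, -0.501]
contact_force: [0.7, -0.1, 0.4]
opening: 0.575
t 34.03 pos [ 0.5024 -0.1745  0.3549] phi -0.5 F [ 0.7 -0.1  0.4] op 0.575
[0.121, 0.013, 0.143, -0.006, 0.5, -0.003] mm 188 rows>= 13
[0.12, 0.238, 0.14, -0.006, 0.5, -0.003] mm 301 rows>= 13
```

```bash
python3 -m handwheel '[[[0.121,0.013,0.143,0,0.5,0],[0.121,0.013,0.143,0,0.5,0],[0.121,0.013,0.143,0,0.5,0],[0.121,0.013,0.143,0,0.5,0],[0.121,0.013,0.143,0,0.5,0],[0.121,0.013,0.143,0,0.5,0],[0.121,0.013,0.143,0,0.5,0],[0.121,0.013,0.143,0,0.5,0],[0.121,0.013,0.143,0,0.5,0],[0.121,0.013,0.143,0,0.5,0],[0.121,0.013,0.143,0,0.5,0],[0.121,0.013,0.143,0,0.5,0]]]' -1 30
python3 - <<'E'
from h import *
a=-np.pi/2+YS
go([(.645,-.297,.345,a),(.645,-.297,.12,a)])
im=snapshot('top');cv2.imwrite('pics/t7.png',cv2.resize(im[140:260,125:370,::-1],(784,384),interpolation=cv2.INTER_CUBIC))
E
```

```text
clock: 35.03
tool_pos: [0.6419, -0.2963, 0.3374]
eef_rot: [0.017, -0.706, 0.708, -0.023]
contact_force: [-0.5, 0.2, 0.3]
opening: 0.004
t 35.03 pos [ 0.6419 -0.2963  0.3374] phi -86.8 F [-0.5  0.2  0.3] op 0.004
[-0.003, -0.008, 0.001, -0.001, 0.021, -0.003] mm 8 rows>= 1
[-0.001, 0.217, 0.0, -0.001, 0.021, -0.003] mm 217 rows>= 6
```

View pics/t7.png

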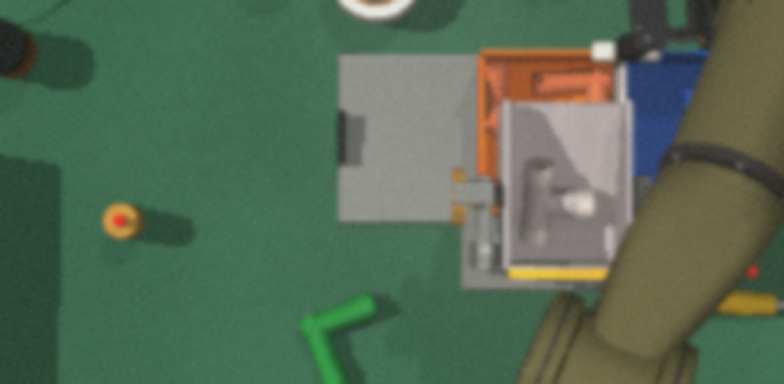

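The tee is in the bucket. Next I'll slide the tray left.

```bash
python3 -m handwheel '[[[0,0.04,0,0,0.021,0],[0,0.08,0,0,0.021,0],[0,0.12,0,0,0.021,0],[0,0.15,0,0,0.021,0],[0,0.18,0,0,0.021,0],[0,0.217,0,0,0.021,0],[0,0.217,0,0,0.021,0],[0,0.217,0,0,0.021,0]]]'
python3 - <<'E'
from h import *
a=-np.pi/2+YS
c=bk(156,75);print(c)
go([(.645,-.278,.12,a),(c[0],c[1]-.033,.12,a)])
E
```

```text
clock: 35.75
tool_pos: [0.642, -0.2963, 0.118]
eef_rot: [-0.002, -0.707, 0.707, -0.0]
contact_force: [0.3, 0.4, 0.4]
opening: 0.006
(np.float64(0.6457421875650623), np.float64(-0.0975637239688801))
t 35.75 pos [ 0.642  -0.2963  0.118 ] phi -90.1 F [0.3 0.4 0.4] op 0.006
[-0.003, -0.002, -0.018, -0.0, 0.003, -0.001] mm 19 rows>= 1
[-0.003, -0.002, -0.166, -0.0, 0.003, -0.001] mm 166 rows>= 4
```

```bash
python3 -m handwheel '[[[-0.003,-0.002,-0.01,0,0,0],[-0.003,-0.002,-0.02,0,0,0],[-0.003,-0.002,-0.035,0,0,0],[-0.003,-0.002,-0.05,0,0,0],[-0.003,-0.002,-0.07,0,0,0],[-0.003,-0.002,-0.09,0,0,0],[-0.003,-0.002,-0.11,0,0,0],[-0.003,-0.002,-0.13,0,0,0],[-0.003,-0.002,-0.145,0,0,0],[-0.003,-0.002,-0.158,0,0,0],[-0.003,-0.002,-0.165,0,0,0],[-0.003,-0.002,-0.165,0,0,0]]]'
python3 -m handwheel '[[[0,0,-0.004,0,0,0],[0,0,-0.006,0,0,0],[0,0,-0.006,0,0,0],[0,0,-0.006,0,0,0]]]'
python3 -m handwheel '[[[0,0,-0.004,0,0,0],[0,0,-0.004,0,0,0],[0,0,-0.004,0,0,0]]]'
```

```text
clock: 36.75
tool_pos: [0.6464, -0.129, 0.1206]
eef_rot: [-0.002, -0.707, 0.707, -0.002]
contact_force: [0.4, 0.1, 0.3]
opening: 0.005
clock: 37.08
tool_pos: [0.6454, -0.128, 0.12]
eef_rot: [-0.003, -0.706, 0.708, 0.001]
contact_force: [-1.9, -4.2, 0.9]
opening: 0.009
clock: 37.33
tool_pos: [0.6454, -0.128, 0.1201]
eef_rot: [-0.005, -0.704, 0.71, 0.001]
contact_force: [-1.2, -10.5, -1.4]
opening: 0.003
```

```bash
python3 -m handwheel '[[[0,0,0.02,0,0,0],[0,0,0.035,0,0,0],[0,-0.04,0.035,0,0,0],[0,-0.08,0.035,0,0,0],[0,-0.12,0.035,0,0,0],[0,-0.16,0.035,0,0,0],[0,-0.2,0.035,0,0,0],[0,-0.23,0.035,0,0,0],[0,-0.23,0.035,0,0,0]]]'
python3 - <<'E'
from h import *
p=bk(-71-18-22,-160);a=-np.pi/2+YS
go([(*p,.345,a),(*p,.236,a)])
im=snapshot('top');cv2.imwrite('pics/t8.png',cv2.resize(im[140:260,205:370,::-1],(792,576),interpolation=cv2.INTER_CUBIC))
E
```

```text
clock: 38.08
tool_pos: [0.6482, -0.1574, 0.358]
eef_rot: [-0.008, -0.706, 0.708, -0.005]
contact_force: [0.5, -0.4, 0.8]
opening: 0.004
t 38.08 pos [ 0.6482 -0.1574  0.358 ] phi -90.2 F [ 0.5 -0.4  0.8] op 0.004
[0.271, 0.009, 0.174, -0.001, 0.002, -0.006] mm 322 rows>= 8
[0.273, 0.118, 0.173, -0.001, 0.002, -0.006] mm 344 rows>= 9
```

View pics/t8.png

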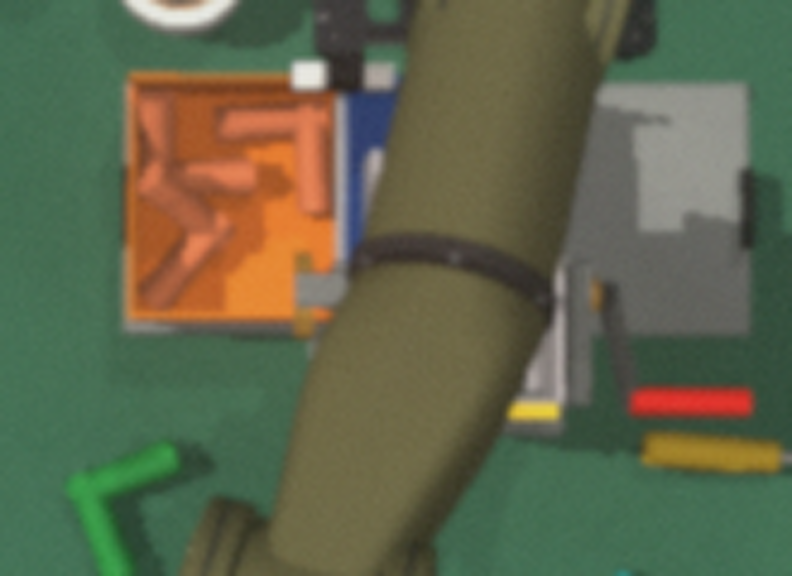

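All three elbows are inside the orange bay (crop x 130–335), and the tray is at its left stop. Now the second dump.

```bash
python3 -m handwheel '[[[0.27,0.008,0.174,0,0,-0.003],[0.27,0.008,0.174,0,0,-0.003],[0.27,0.008,0.174,0,0,-0.003],[0.27,0.008,0.174,0,0,-0.003],[0.27,0.008,0.174,0,0,-0.003],[0.27,0.008,0.174,0,0,-0.003],[0.27,0.008,0.174,0,0,-0.003],[0.27,0.008,0.174,0,0,-0.003],[0.27,0.05,0.174,0,0,-0.003],[0.27,0.09,0.174,0,0,-0.003],[0.27,0.118,0.174,0,0,-0.003],[0.27,0.118,0.174,0,0,-0.003]]]'
python3 - <<'E'
from h import *
a=-np.pi/2+YS
w=[]
for th in (0,.2,.4):
    an=np.arctan2(84,-71)-th; w.append((*bk(110*np.cos(an)-18,-160),.170+.110*np.sin(an)-.020,a))
go(w)
E
```

```text
clock: 39.13
tool_pos: [0.3713, -0.3263, 0.2257]
eef_rot: [-0.004, 0.709, -0.705, -0.006]
contact_force: [-0.6, 1.0, -0.6]
opening: 0.003
t 39.13 pos [ 0.3713 -0.3263  0.2257] phi -90.2 F [-0.6  1.  -0.6] op 0.003
[-0.027, -0.009, 0.004, 0.002, 0.002, 0.005] mm 29 rows>= 1
[-0.045, -0.021, 0.004, 0.002, 0.002, 0.005] mm 50 rows>= 2
[-0.065, -0.03, 0.004, 0.002, 0.002, 0.005] mm 72 rows>= 2
```

Same start as before, so I'll repeat the same moves.

```bash
python3 -m handwheel '[[[-0.015,-0.009,0.004,0,0,0.004],[-0.027,-0.009,0.004,0,0,0.004],[-0.036,-0.016,0.004,0,0,0.004],[-0.045,-0.022,0.004,0,0,0.004],[-0.055,-0.027,0.004,0,0,0.004],[-0.065,-0.031,0.004,0,0,0.004]]]'
python3 -m handwheel '[[[-0.012,0.001,0,0,0,0],[-0.024,0.001,0,0,0,0],[-0.035,0.001,0,0,0,0],[-0.046,0.002,0,0,0,0],[-0.067,0.007,0,0,0,0],[-0.087,0.015,0,0,0,0],[-0.106,0.027,0,0,0,0],[-0.117,0.039,0,0,0,0],[-0.127,0.052,0,0,0,0],[-0.127,0.052,0,0,0,0],[-0.127,0.052,0,0,0,0]]]'
python3 -m handwheel '[[[-0.004,0.005,0,0,0,0],[-0.008,0.01,0,0,0,0],[-0.008,0.01,0,0,0,0],[-0.008,0.01,0,0,0,0],[-0.008,0.01,0,0,0,0],[-0.008,0.01,0,0,0,0],[-0.008,0.01,0,0,0,0],[-0.008,0.01,0,0,0,0]]]'
python3 -m handwheel '[[[0.012,-0.02,-0.003,0,0,0],[0.025,-0.033,-0.003,0,0,0],[0.04,-0.043,-0.003,0,0,0],[0.055,-0.05,-0.003,0,0,0],[0.085,-0.058,-0.003,0,0,0],[0.117,-0.055,-0.003,0,0,0],[0.147,-0.044,-0.003,0,0,0],[0.175,-0.031,-0.003,0,0,0],[0.205,-0.02,-0.003,0,0,0],[0.22,-0.02,-0.003,0,0,0],[0.22,-0.12,-0.003,0,0,0],[0.22,-0.12,-0.003,0,0,0]]]'
python3 -m handwheel '[[[0,-0.05,0,0,0,0],[0,-0.05,0.03,0,0,0],[0,-0.05,0.06,0,0,0],[0,-0.05,0.06,0,0,0],[0,-0.05,0.06,0,0,0],[0,-0.05,0.06,0,0,0],[0,-0.05,0.06,0,0,0],[0,-0.05,0.06,0,0,0],[0,-0.05,0.06,0,0,0],[0,-0.05,0.06,0,0,0]]]'
python3 - <<'E'
from h import *
im=snapshot('top');cv2.imwrite('pics/t9.png',cv2.resize(im[:,:,::-1],(800,600),interpolation=cv2.INTER_CUBIC))
im=snapshot('side');cv2.imwrite('pics/s9.png',cv2.resize(im[120:345,140:400,::-1],(693,600),interpolation=cv2.INTER_CUBIC))
n,L,st,ce=cv2.connectedComponentsWithStats(mask(im,'red'))
print('red side',[ce[i].round(1) for i in range(1,n) if st[i,4]>25],'home 266,258')
E
```

```text
clock: 39.63
tool_pos: [0.435, -0.3348, 0.2626]
eef_rot: [-0.002, -0.707, 0.708, 0.003]
contact_force: [-14.0, -1.1, 4.6]
opening: -0.001
clock: 40.55
tool_pos: [0.562, -0.3353, 0.21]
eef_rot: [-0.001, -0.707, 0.707, 0.003]
contact_force: [-9.5, -0.9, 0.3]
opening: 0.005
clock: 41.22
tool_pos: [0.5631, -0.3366, 0.2016]
eef_rot: [-0.002, 0.707, -0.707, -0.008]
contact_force: [-24.6, 2.0, 16.0]
opening: 0.004
clock: 42.22
tool_pos: [0.352, -0.3292, 0.3026]
eef_rot: [0.003, 0.708, -0.706, -0.001]
contact_force: [2.3, 0.4, -0.5]
opening: 0.004
clock: 43.05
tool_pos: [0.3542, -0.3897, 0.3527]
eef_rot: [-0.004, -0.706, 0.708, -0.002]
contact_force: [-0.8, -0.3, 0.0]
opening: 0.004
red side [array([155.5, 100.9]), array([  3.8, 127.5]), array([  3. , 153.2]), array([  2.3, 182.2])] home 266,258
```

View pics/t9.png

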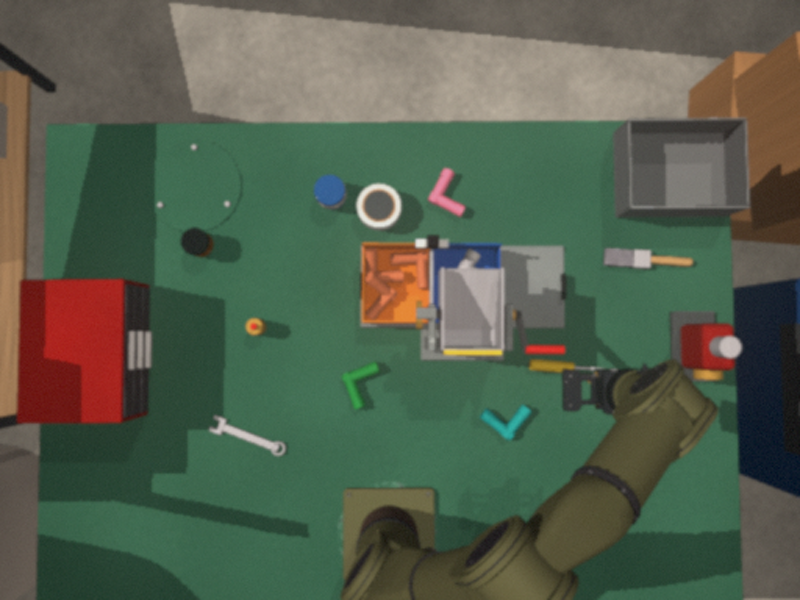

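View pics/s9.png

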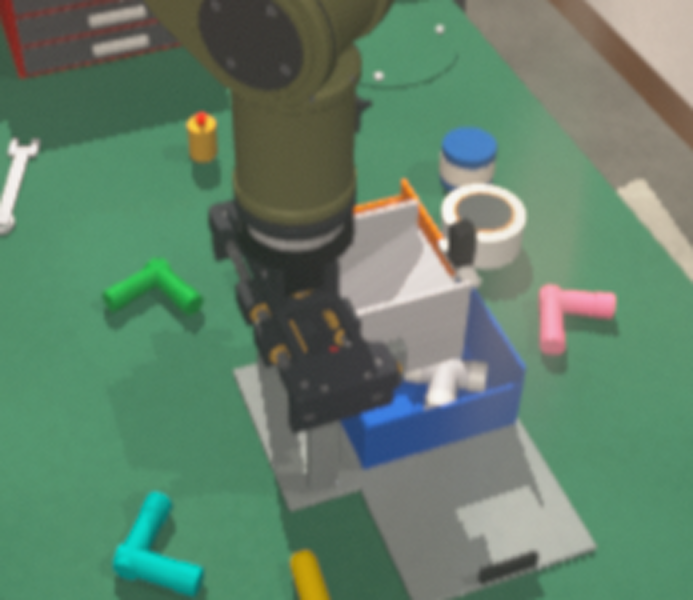

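The tee is in the blue bay (800x600 pixels (470,260)) and the elbows are in the orange one (about (395,283)). The bucket is empty, and the bar is back at (545,350), where it started. The bystanders haven't moved and the arm is clear.

```bash
python3 -c "
from plant import r,job
print(r.get_state()['clock'],r.get_state()['contact_force']); print(job.finish_job())"
```

```text
43.15 [-0.08911167 -0.58400083 -0.15018717]
the job is handed in; nothing more can be done
None
```

The job is done and handed in at about 43 s. All three copper elbows were dumped together into the orange bay, then the one steel tee into the blue bay. The tray was left at its left-hand stop.

**Last checks:**
- **Fittings:** the last top picture shows the three elbows in the orange bay. The side picture taken with it shows the tee in the blue bay.
- **Bucket:** empty and home. The red bar is back at its starting pixel in the top view. In the side view the gripper hid the bar, so that second check gave no reading.
- **Tray:** pushing it against each stop, the resisting force rose without further movement, at the expected position.
- **Bystanders:** the look-alikes and other items appear where they were, and the tool was touching nothing.

**What went wrong on the way:**
- The first grasp on one elbow stopped 22 mm up, out of reach, and closed empty. I gripped its farther leg instead.
- The tee was knocked aside during the run, so I measured it again before picking it up.
- While lowering the first elbow into the bucket, the tool read about 11 N for a moment.

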